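# Screw down a canning pot's lid evenly

## Robot

A 6-joint arm with a two-finger parallel gripper is mounted at the origin on the work surface; the furniture and walls round the work are solid. World frame = base frame: x ahead of the robot, y to its left, z up, the work surface at z = 0. Lengths are in m, angles in degrees, forces in N, time in s.
With the tool pointing down it reaches from about 0.35 to 0.975 m from the base axis. Payload 17.4 kg.
Tool frame: the origin (TCP) lies at the very end of the fingers, on their centre line; the grasp point (between the pads) lies 19 mm behind it (robot.grip_point_offset is the distance from the TCP to the grasp point, in m); z points along the fingers, y is the line along which they close (so a half turn about z gives the same grasp; the last joint's range is limited). The gripper opens to 85 mm and grips with 20 to 120 N. Pads are 22 mm wide; open, the fingers measure 114 mm over their backs; the gripper's body (76 mm by 85 mm) begins 54 mm behind the grasp point. The pads swing forward as they close: fully open they stand 13 mm farther back than shut.
Start: joints at [-2.166, 6.646, 82.598, -0, 90.757, -2.166], TCP at [0.675, -0, 0.231] pointing down, gripper open.
Joint ranges: [-162.19, 162.19], [-47.58, 125.68], [4.15, 143.07], [-65.23, 245.23], [0.69, 171.88], [-170.13, 170.13]. Speed limits (degrees/s): [108.29, 108.29, 127.2, 180, 180, 180].

## Interface

Orientations are given as [roll, pitch, yaw] about the fixed x, y, z axes, in that order (R = Rz(yaw) Ry(pitch) Rx(roll)).
In Python, from rig import robot gives the robot as it stands.
- The arm moves only by the tool step_arm, never from a script. Its argument "deltas" is a list of rows, each a list of 3 entries, a list of its own where there are three numbers: the shift along the tool's x, y, z in mm, then the turn about the tool's z in rad, then the closure, from -1 (fully open) to 1 (shut). In form: [[[dx, dy, dz], spin, claw], ...]. A call has exactly 5 rows; each row shifts and turns the commanded pose from where the row before left it, along the tool's axes as they then stand; what a row does not reach is not made up. A row lasts 1/12 s, in which the tool goes at most 41.7 mm and 7.16 degrees, less where a joint would pass 70% of its speed; a pose out of reach is approached as far as the arm can. A call is refused whole if a number of a shift passes 41.7 or a number of a turn 0.125, either way. A call with a gripper value outside its range is refused whole. The fingers move at their own pace and stop on an object; the grip force is fixed at half the most. Time passes only in rows, so rows that do not move let the fingers close, or fill a call up. It gives the time, the measured TCP pose, the force, the opening and the grip force at its end, in the units of the state.
- robot.observe(): the state, without advancing time (a new reading comes with each control period).
- robot.snapshot(name): name is "scene" or "side" or "wrist"; returns a dict with "frame" (480x640x3 uint8, red, green, blue), "depth" (480x640 float32, m along the optical axis (not along the pixel's ray), 0 where there is no reading), "fov_y" (degrees; the focal length in pixels is half the picture's height over the tangent of half this angle, whatever the lens; pixels are square), "cx", "cy" (the principal point, pixels), "D" ([k1, k2, p1, p2, k3] as OpenCV has them; the pictures are not rectified), "pose" (4x4, takes a point from camera to world coordinates); the wrist camera has in their place "hand_eye" (4x4, takes a point from camera to tool coordinates, whose origin is the TCP and whose axes are the flange's). Camera axes: x right, y up, looking along -z (the intrinsics and any distortion apply to the point x, -y, -z); pixel columns grow to the right and rows downward; lengths in m; the calibration is good to about 2 mm. A picture is of the moment at which its call begins: read the wrist's pose just before it.
- robot.job_done(): hands the job in; it is judged then, once.
Trained networks look in a picture, given as the dict that the camera call returned (one of the last four; its "shot" number tells which), for a name from the list of things; names that differ only in an ending like _2 or _b are one class to them, and where a whole thing is asked for, a point or a joint stands for the part that bears it (a point fixed in the world has none). Each returns a list of dicts, best first, with "confidence" (0 to 1); they miss things now and then, are a little off and sometimes report something else, mostly with a low value. They report only what shows in the picture. A call takes as long as a camera call. They do not tell look-alikes from the thing itself.
- robot.look_for(picture, label): "centre" ([row, column] in pixels, amid what is visible of it).
The state is a dict: "t": time; "joint_positions": joint angles; "dq": joint speeds; "effort": joint torques, N m; "eef_pos": TCP position; "tcp_rot": TCP orientation; "wrist_force": force on the tool from outside, world axes, zero at the start; "torque": the same for the moment, N m; "opening": finger opening in m; "grasp_force": force on a finger pad.
Only numpy, scipy, OpenCV 4.12 (cv2) and the standard library are available. Lean on these libraries where they do the work, as an engineer would, in place of code of your own. Each camera call takes 0.05 s, during which the arm holds its last target. There are 200 camera calls.

## Task

Tighten the four wing nuts on the canning pot so that its lid is clamped down evenly: work crosswise, always going to the opposite nut next and a bit at a time (about a sixth of a turn at a visit, never more than a quarter), so the lid never goes down crooked and no nut is tight before all have been drawn down part way. Finish with every nut snug, so that you feel it firm up against the seated lid, but do not force any of them, and leave the things standing around alone.

Things in the scene. Friction and masses are not known exactly. Their poses are not given: they have to be found in the camera images.
- pot: Fixed aluminium canning pot, 132 mm across, wall 79 mm high, with four studs on a circle of 75 mm radius at 45, 135, -135 and -45 degrees from its x axis, and two black loop handles. Origin: centre of its underside, z up. Nuts 1 and 3 are opposite each other, and so are 2 and 4.
- lid: Loose aluminium lid: disc 128 mm across, 8 thick, four notched ears under the nuts, low vent stub in the middle. Origin: centre of its underside, z up; starts 95 mm above the surface, held up by four springs inside the pot (2 N each, growing to 4 N). It goes down some 3 to 5.5 mm before it seats on the rubber rim gasket, whose exact height differs from run to run and must be felt.
- wing_1: Black wing nut 1, 45 deg round the pot. Upright blade 46 mm long (its x), 10 thick (its y), from 9 below to 14 mm above the origin (on the stud axis), on a stem 22 x 10 mm, 15 mm tall, and a hub 21 mm wide. Clockwise from above (about z) screws it down, 4 mm per rad; stays where left. Friction 0.26 N m; each 10 N of clamping adds 0.04 N m. Snug is about 30 N, reached some 0.4 rad after its side of the lid seats.
- wing_2: Black wing nut 2, 135 deg round the pot. Upright blade 46 mm long (its x), 10 thick (its y), from 9 below to 14 mm above the origin (on the stud axis), on a stem 22 x 10 mm, 15 mm tall, and a hub 21 mm wide. Clockwise from above (about z) screws it down, 4 mm per rad; stays where left. Friction 0.26 N m; each 10 N of clamping adds 0.04 N m. Snug is about 30 N, reached some 0.4 rad after its side of the lid seats.
- wing_3: Black wing nut 3, -135 deg round the pot. Upright blade 46 mm long (its x), 10 thick (its y), from 9 below to 14 mm above the origin (on the stud axis), on a stem 22 x 10 mm, 15 mm tall, and a hub 21 mm wide. Clockwise from above (about z) screws it down, 4 mm per rad; stays where left. Friction 0.26 N m; each 10 N of clamping adds 0.04 N m. Snug is about 30 N, reached some 0.4 rad after its side of the lid seats.
- wing_4: Black wing nut 4, -45 deg round the pot. Upright blade 46 mm long (its x), 10 thick (its y), from 9 below to 14 mm above the origin (on the stud axis), on a stem 22 x 10 mm, 15 mm tall, and a hub 21 mm wide. Clockwise from above (about z) screws it down, 4 mm per rad; stays where left. Friction 0.26 N m; each 10 N of clamping adds 0.04 N m. Snug is about 30 N, reached some 0.4 rad after its side of the lid seats.
- nut_1: The body of wing nut 1: a steel core that goes up and down with its wing and carries a loose spring washer (25 mm across, 4 mm thick) that presses on the lid's ear. Its origin is on the stud axis 47 mm below the wing's origin. The washer has play: it meets the ear after 0.4 to 2.4 mm of travel, which differs from nut to nut and cannot be read off beforehand.
- nut_2: The body of wing nut 2: a steel core that goes up and down with its wing and carries a loose spring washer (25 mm across, 4 mm thick) that presses on the lid's ear. Its origin is on the stud axis 47 mm below the wing's origin. The washer has play: it meets the ear after 0.4 to 2.4 mm of travel, which differs from nut to nut and cannot be read off beforehand.
- nut_3: The body of wing nut 3: a steel core that goes up and down with its wing and carries a loose spring washer (25 mm across, 4 mm thick) that presses on the lid's ear. Its origin is on the stud axis 47 mm below the wing's origin. The washer has play: it meets the ear after 0.4 to 2.4 mm of travel, which differs from nut to nut and cannot be read off beforehand.
- nut_4: The body of wing nut 4: a steel core that goes up and down with its wing and carries a loose spring washer (25 mm across, 4 mm thick) that presses on the lid's ear. Its origin is on the stud axis 47 mm below the wing's origin. The washer has play: it meets the ear after 0.4 to 2.4 mm of travel, which differs from nut to nut and cannot be read off beforehand.
- salt_pot: Loose turned wooden salt pot, 69 mm across, 58 mm tall, near the pot; a bystander. Origin: centre of its underside.
- beaker: Loose green glazed beaker, 76 mm across, 82 mm tall, a bystander. Origin: centre of its underside.
- jar: Loose spice jar with a green cap, 46 mm across, 106 mm tall, a bystander. Origin: centre of its underside.
Not all that is in view belongs to the job. Of the things like the lid, leave any that is orange or yellow; of the rest the larger one is meant.

How it is judged:
By the outcome, as a careful person would: the job done as asked, in the order asked, and still so for the second after the job is handed in, with the robot touching nothing.
It also fails if it takes over 72 s, if anything falls off the work surface, if the arm or the gripper's body presses on something with over 40 N, if the wrist force passes 120 N, or if a joint passes its speed limit or range.

## Working session

There is one attempt and no reset: what is moved stays moved. The work goes in short steps, Python scripts to look and compute and a tool call to move; the robot and the scene stay as the last step left them, time stands still between calls to the robot, and variables do not carry over. Pictures are saved under pics/ and viewed, at most 10 in all, crops included, and the job is handed in when it is done.

Besides the shell and the picture viewer there is one more tool, called after ">>>" as a command line: name --argument value ..., lists and objects as JSON in quotes. step_arm: Moves the arm, as the interface text tells. Its arguments: {"type":"object","properties":{"deltas":{"type":"array","items":{"type":"array"}}},"required":["deltas"]}

```bash
ls; mkdir -p pics; cat > h.py <<'E'
import numpy as np, cv2
from rig import robot
from scipy.spatial.transform import Rotation as R
def K(s):
    f=240/np.tan(np.radians(s["fov_y"]/2)); return np.array([[f,0,s["cx"]],[0,f,s["cy"]],[0,0,1]])
def pose(s,o=None):
    if "pose" in s: return np.array(s["pose"])
    T=np.eye(4);T[:3,:3]=R.from_euler('xyz',o["tcp_rot"],degrees=True).as_matrix();T[:3,3]=o["eef_pos"]
    return T@np.array(s["hand_eye"])
def cloud(s,o=None):
    v,u=np.mgrid[:480,:640]
    p=cv2.undistortPoints(np.stack([u,v],-1).reshape(-1,1,2).astype(float),K(s),np.array(s["D"],float)).reshape(480,640,2)
    d=s["depth"];P=np.stack([p[...,0]*d,-p[...,1]*d,-d],-1);T=pose(s,o)
    W=P@T[:3,:3].T+T[:3,3];W[d==0]=np.nan;return W
def save(s,n): cv2.imwrite(f"pics/{n}.png",cv2.cvtColor(s["frame"],cv2.COLOR_RGB2BGR))
E
python3 - <<'E'
from h import *
o=robot.observe();print(o)
for n in ["scene","wrist"]:
    s=robot.snapshot(n);save(s,n);W=cloud(s,o);np.save(n,W)
    print(n,s["fov_y"],s["D"])
    for l in ["pot","lid","wing_1","salt_pot","beaker","jar"]:
        for r in robot.look_for(s,l)[:6]:
            c=np.array(r["centre"]).astype(int);print(l,c,round(r["confidence"],2),W[c[0],c[1]].round(3))
E
```

```text
pics
{'t': 0.0, 'joint_positions': array([-2.16539643e+00,  6.67607578e+00,  8.26373842e+01, -6.24495567e-04,
        9.07573397e+01, -2.16439552e+00]), 'dq': array([-0.00073363, -0.14976122,  0.0142761 ,  0.01283783, -0.01046457,
       -0.05924013]), 'effort': array([-3.01628024e-03, -7.32023120e+01, -6.32483125e+01, -3.67824050e-04,
        6.55109907e-03, -4.52531231e-05]), 'eef_pos': array([6.74797591e-01, 8.73727207e-08, 2.30521463e-01]), 'tcp_rot': array([-1.79929227e+02, -2.04987442e-03,  8.99989899e+01]), 'wrist_force': array([-0.3614279 , -0.08051139,  0.95884518]), 'torque': array([-0.0566283 , -0.03752342,  0.0232605 ]), 'grasp_force': 0.0, 'opening': 0.08558892476540024}
scene 56.816614110121755 [0.00455823 0.         0.         0.         0.        ]
pot [271 303] 0.6 [0.53  0.018 0.086]
pot [320 316] 0.4 [ 0.484 -0.121  0.074]
lid [252 310] 0.69 [0.565 0.047 0.108]
lid [300 441] 0.63 [ 0.801 -0.147  0.013]
lid [328 235] 0.6 [ 0.358 -0.     0.01 ]
wing_1 [222 331] 0.84 [0.644 0.087 0.144]
wing_1 [243 288] 0.74 [0.506 0.04  0.155]
wing_1 [246 334] 0.67 [ 0.585 -0.02   0.157]
wing_1 [220 285] 0.51 [0.546 0.134 0.152]
salt_pot [230 315] 0.63 [0.665 0.199 0.056]
beaker [301 377] 0.68 [ 0.623 -0.133  0.074]
jar [246 288] 0.64 [0.504 0.036 0.15 ]
jar [229 312] 0.62 [0.66  0.205 0.057]
jar [318 315] 0.56 [ 0.482 -0.12   0.078]
wrist 59.26091266229646 [-0.02075266  0.          0.          0.          0.        ]
pot [227 206] 0.9 [0.596 0.008 0.106]
lid [128 163] 0.9 [0.579 0.071 0.118]
lid [327 446] 0.83 [ 0.79  -0.116  0.01 ]
lid [422 252] 0.73 [ 0.598 -0.227  0.01 ]
lid [218  13] 0.72 [ 0.392 -0.01   0.006]
wing_1 [15 88] 0.89 [0.565 0.122 0.158]
wing_1 [ 86 270] 0.85 [0.649 0.091 0.164]
wing_1 [263 192] 0.82 [0.604 0.004 0.164]
wing_1 [340 286] 0.4 [ 0.636 -0.132  0.006]
salt_pot [183  38] 0.59 [0.519 0.043 0.147]
beaker [339 285] 0.96 [ 0.635 -0.131  0.006]
jar [342 105] 0.61 [ 0.507 -0.086  0.092]
```

View pics/scene.png

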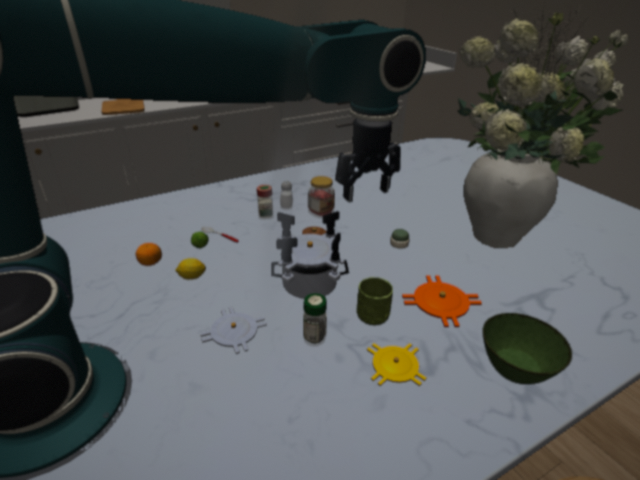

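View pics/wrist.png

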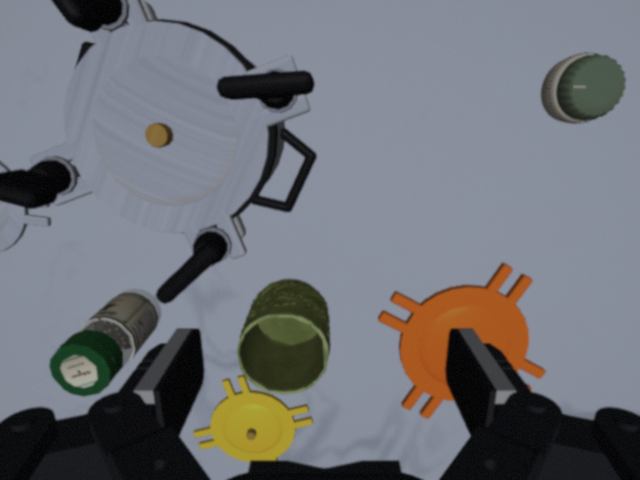

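```bash
python3 - <<'E'
from h import *
for n in ["scene","wrist"]:
    W=np.load(n+".npy");m=(W[...,2]>.148)&(W[...,2]<.19)&(abs(W[...,0]-.58)<.14)&(abs(W[...,1]-.06)<.14)
    k,L,st,c=cv2.connectedComponentsWithStats(m.astype(np.uint8))
    for i in range(1,k):
        if st[i,4]<40: continue
        P=W[L==i];(cx,cy),(w,h),a=cv2.minAreaRect((P[:,:2]*1000).astype(np.float32))
        if w<h:w,h,a=h,w,a+90
        print(n,st[i,4],c[i].round(),"c",round(cx,1),round(cy,1),"size",round(w,1),round(h,1),"ang",round(a,1),"z",np.percentile(P[:,2],[50,95]).round(4))
E
```

```text
scene 127 [331. 217.] c 644.9 91.0 size 46.1 12.8 ang 0.8 z [0.1585 0.1646]
scene 136 [286. 218.] c 548.1 135.3 size 45.9 12.7 ang 121.8 z [0.1581 0.1647]
scene 101 [336. 241.] c 598.3 -5.2 size 46.6 10.5 ang 40.0 z [0.1613 0.165 ]
scene 179 [286. 243.] c 502.9 39.5 size 46.2 12.8 ang 161.7 z [0.1577 0.1643]
wrist 972 [78. 13.] c 559.3 123.8 size 14.8 10.8 ang 121.1 z [0.1618 0.165 ]
wrist 2247 [265.  85.] c 645.6 91.7 size 46.0 10.4 ang 3.8 z [0.1633 0.1648]
wrist 1296 [ 24. 193.] c 513.0 40.0 size 30.2 10.3 ang 164.5 z [0.1612 0.1649]
wrist 1616 [190. 270.] c 600.3 -3.2 size 45.3 10.1 ang 41.8 z [0.1635 0.1651]
```

The lid candidates in the scene view are silver on the pot at (310,252), silver on the table at (235,328), orange at (441,300) and yellow at (396,363). The one meant is on the pot: it is neither orange nor yellow, it is the larger silver one, and it sits under the four wing nuts at (331,217), (286,218), (336,241) and (286,243). I'll move the wrist camera over the pot to confirm that and measure precisely.

>>> step_arm --deltas '[[[12,-30,0],0,0],[[12,-30,0],0,0],[[11,-30,0],0,0],[[0,0,0],0,0],[[0,0,0],0,0]]'

```text
t: 1.12
eef_pos: [0.5842, 0.0354, 0.2321]
tcp_rot: [179.9, -0.0, 90.0]
wrist_force: [1.1, -0.4, 0.5]
opening: 0.0431
grasp_force: 0.0
```

```bash
cat > meas.py <<'E'
from h import *
import sys
def blades(W,zlo=.146):
    m=(W[...,2]>zlo)&(W[...,2]<.17)&(np.hypot(W[...,0]-.574,W[...,1]-.0655)<.11)
    k,L,st,c=cv2.connectedComponentsWithStats(m.astype(np.uint8))
    for i in range(1,k):
        if st[i,4]<300: continue
        P=W[L==i];t=np.median(P[:,2]);P=P[P[:,2]>t-.003]
        (cx,cy),(w,h),a=cv2.minAreaRect((P[:,:2]*1000).astype(np.float32))
        if w<h:w,h,a=h,w,a+90
        print(c[i].round(),"c",round(cx,1),round(cy,1),"size",round(w,1),round(h,1),"ang",round(a,1),"z",t.round(4))
def lid(W):
    r=np.hypot(W[...,0]-.574,W[...,1]-.0655)
    P=W[(r>.02)&(r<.058)&(W[...,2]>.09)&(W[...,2]<.112)]
    for _ in range(4):
        A=np.c_[P[:,:2]-[.574,.0655],np.ones(len(P))];s,*_=np.linalg.lstsq(A,P[:,2],rcond=None)
        e=abs(A@s-P[:,2]);P=P[e<max(2.5*np.median(e),5e-4)]
    print("lid n",len(P),"z",round(s[2]*1e3,2),"mm at nuts A,C,B,D:",[round(float(s[2]+s[0]*.075*np.cos(t)+s[1]*.075*np.sin(t))*1e3,2) for t in np.radians([20,200,110,290])])
if __name__=="__main__":
    o=robot.observe();s=robot.snapshot("wrist");W=cloud(s,o);blades(W);lid(W)
    print(o["t"],o["eef_pos"],o["tcp_rot"],o["joint_positions"].round(1),o["torque"].round(3))
    save(s,sys.argv[1])
    if len(sys.argv)>2: print(np.array(s["hand_eye"]).round(3))
E
python3 meas.py w1 x
```

```text
[254.  60.] c 550.3 137.4 size 46.0 10.3 ang 123.1 z 0.1641
[446. 160.] c 645.5 91.6 size 44.8 10.2 ang 4.1 z 0.1637
[180. 250.] c 504.6 42.7 size 46.0 9.7 ang 164.0 z 0.163
[353. 326.] c 599.9 -2.8 size 45.0 10.1 ang 41.7 z 0.1628
lid n 21874 z 105.21 mm at nuts A,C,B,D: [105.4, 105.02, 105.38, 105.03]
1.1167 [0.58424915 0.03542025 0.2321216 ] [ 1.79915661e+02 -4.75046487e-04  9.00456664e+01] [ 1.  -4.6 93.9 -0.  90.6  0.9] [-0.011  0.018  0.017]
[[ 0.001  0.952  0.305  0.077]
 [ 1.    -0.001  0.001 -0.   ]
 [ 0.001  0.305 -0.952 -0.143]
 [ 0.     0.     0.     1.   ]]
```

View pics/w1.png

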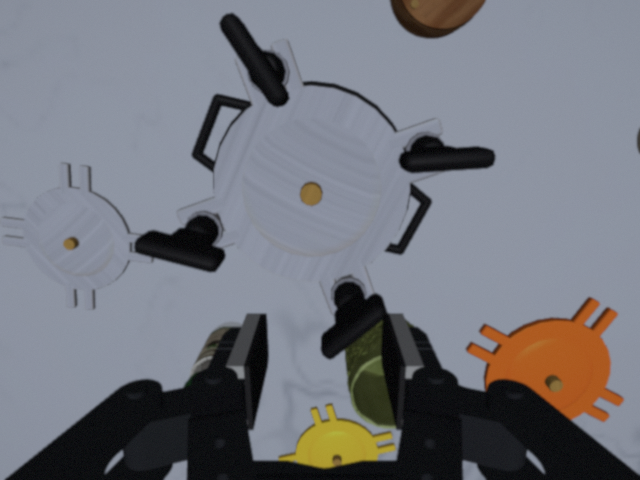

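The view confirms it: the silver lid on the pot, with its vent at (311,193), is larger than the loose silver one at (70,243). The nuts are A (446,160), B (254,60), C (180,250) and D (353,326), and all four fit the 75 mm circle about (575,67) mm. I'll start with A, then C, B and D.

>>> step_arm --deltas '[[[28,30.6,0],0,0],[[28.2,30.6,0],-0.12,0],[[0,0,0],-0.12,0],[[0,0,0],-0.12,0],[[0,0,0],-0.12,0]]'

```text
t: 1.58
eef_pos: [0.6475, 0.0913, 0.2301]
tcp_rot: [-179.9, -0.0, 117.9]
wrist_force: [-0.2, 0.1, -0.1]
opening: 0.0428
grasp_force: 0.0
```

>>> step_arm --deltas '[[[0,0,10],-0.12,0],[[0,0,10],-0.12,0],[[0,0,10],-0.12,0],[[0,0,5],-0.12,0],[[0,0,5],-0.12,0]]'

```text
t: 2.0
eef_pos: [0.647, 0.0908, 0.1901]
tcp_rot: [-180.0, -0.1, 152.2]
wrist_force: [-0.3, -0.0, -0.4]
opening: 0.0425
grasp_force: 0.0
```

>>> step_arm --deltas '[[[0,0,0],-0.12,0],[[0,0,0],-0.12,0],[[0,0,0],-0.12,0],[[0,0,0],-0.08,0],[[0,0,0],0,0]]'

```text
t: 2.42
eef_pos: [0.647, 0.0908, 0.1907]
tcp_rot: [-180.0, -0.0, 177.3]
wrist_force: [0.2, -0.2, 0.2]
opening: 0.0426
grasp_force: 0.0
```

```bash
python3 meas.py w2
```

```text
[174.   6.] c 525.7 37.8 size 9.0 3.0 ang 96.5 z 0.1558
[438.  61.] c 550.3 137.5 size 45.7 10.1 ang 123.2 z 0.164
[101. 203.] c 599.7 -3.2 size 45.6 10.4 ang 41.2 z 0.1625
[328. 292.] c 645.3 91.7 size 45.8 10.0 ang 3.9 z 0.1636
lid n 34596 z 105.21 mm at nuts A,C,B,D: [105.61, 104.8, 105.31, 105.1]
2.4167 [0.64700721 0.09078815 0.1907299 ] [-1.79988137e+02 -3.48924561e-02  1.77291907e+02] [  5.8   4.8  88.4  -0.   86.9 -81.5] [0.039 0.063 0.034]
```

>>> step_arm --deltas '[[[0,0,0],-0.115,0],[[1.6,1.0,0],0,0],[[0,0,25],0,0],[[0,0,25],0,0],[[0,0,3],0,0.3]]'

```text
t: 2.88
eef_pos: [0.6431, 0.0919, 0.1337]
tcp_rot: [-180.0, -0.3, -176.6]
wrist_force: [0.7, -0.5, -0.9]
opening: 0.032
grasp_force: 0.0
```

>>> step_arm --deltas '[[[0,0,0],0,1],[[0,0,0],0,1],[[0,0,0],0,1],[[0,0,0],0,1],[[0,0,0],0,1]]'

```text
t: 3.3
eef_pos: [0.6448, 0.0922, 0.1392]
tcp_rot: [180.0, 0.0, -176.3]
wrist_force: [-1.9, 3.2, -3.0]
opening: 0.0092
grasp_force: 61.0
```

```bash
cat > st.py <<'E'
from h import *
o=robot.observe();print(round(o["t"],2),(o["eef_pos"]*1e3).round(1),o["tcp_rot"].round(1),"F",o["wrist_force"].round(1),"M",o["torque"].round(3),"op",round(o["opening"]*1e3,1),"g",round(o["grasp_force"],1),"q1,6",o["joint_positions"][[0,5]].round(0))
E
python3 st.py
```

```text
3.3 [644.8  92.2 139.2] [ 180.     0.  -176.3] F [-1.9  3.2 -3. ] M [0.3   0.25  0.057] op 9.2 g 61.0 q1,6 [  6. -88.]
```

>>> step_arm --deltas '[[[0,0,0.36],0.09,1],[[0,0,0.36],0.09,1],[[0,0,0.36],0.09,1],[[0,0,0.36],0.09,1],[[0,0,0.36],0.09,1]]'

```text
t: 3.72
eef_pos: [0.6448, 0.0929, 0.1374]
tcp_rot: [179.9, 0.0, 157.7]
wrist_force: [-0.6, 7.0, -2.4]
opening: 0.0089
grasp_force: 61.2
```

```bash
python3 st.py
```

```text
3.72 [644.8  92.9 137.4] [179.9   0.  157.7] F [-0.6  7.  -2.4] M [1.279 0.096 0.301] op 8.9 g 61.2 q1,6 [  6. -62.]
```

>>> step_arm --deltas '[[[0,0,0.36],0.09,1],[[0,0,0.36],0.09,1],[[0,0,0.36],0.09,1],[[0,0,0.36],0.09,1],[[0,0,0.36],0.09,1]]'

```text
t: 4.13
eef_pos: [0.6451, 0.0934, 0.1357]
tcp_rot: [179.8, -0.0, 131.9]
wrist_force: [4.4, 11.7, -4.6]
opening: 0.0089
grasp_force: 61.0
```

```bash
python3 st.py
```

```text
4.13 [645.1  93.4 135.7] [179.8  -0.  131.9] F [ 4.4 11.7 -4.6] M [ 2.033 -0.643  0.261] op 8.9 g 61.0 q1,6 [  6. -36.]
```

>>> step_arm --deltas '[[[0,0,0],0,1],[[0,0,0],0,0],[[0,0,0],0,0],[[0,0,-30],0,0],[[0,0,-20],0,0]]'

```text
t: 4.55
eef_pos: [0.6446, 0.0918, 0.1864]
tcp_rot: [-180.0, 0.0, 132.1]
wrist_force: [0.1, 0.5, 1.2]
opening: 0.0427
grasp_force: 0.0
```

```bash
python3 st.py
```

```text
4.55 [644.6  91.8 186.4] [-180.     0.   132.1] F [0.1 0.5 1.2] M [-0.038 -0.029 -0.015] op 42.7 g 0.0 q1,6 [  6. -36.]
```

```bash
cat > go.py <<'E'
from h import *
import sys
x,y,z,yaw=map(float,sys.argv[1:5]);n=int(sys.argv[5]) if len(sys.argv)>5 else 5
import subprocess;exec(open("st.py").read().split("\n",1)[1])
p=o["eef_pos"]*1e3;w=o["tcp_rot"][2];dw=(yaw-w+180)%360-180
D=(np.array([x,y,z])-p)/n;sp=-np.radians(dw)/n
for i in range(n):
    r=R.from_euler('xyz',[180,0,w+dw*i/n],degrees=True)
    print([list(map(float,r.inv().apply(D).round(1))),round(sp,3),0],end=", ")
print()
E
python3 go.py 504.6 42.7 182 164
```

```text
4.55 [644.6  91.8 186.4] [-180.     0.   132.1] F [0.1 0.5 1.2] M [-0.038 -0.029 -0.015] op 42.7 g 0.0 q1,6 [  6. -36.]
[[11.5, -27.4, 0.9], np.float64(-0.111), 0], [[14.5, -25.9, 0.9], np.float64(-0.111), 0], [[17.2, -24.1, 0.9], np.float64(-0.111), 0], [[19.8, -22.1, 0.9], np.float64(-0.111), 0], [[22.2, -19.7, 0.9], np.float64(-0.111), 0],
```

>>> step_arm --deltas '[[[11.5,-27.4,1],-0.111,0],[[14.5,-25.9,1],-0.111,0],[[17.2,-24.1,1],-0.111,0],[[19.8,-22.1,1],-0.111,0],[[22.2,-19.7,1],-0.111,0]]'

```text
t: 4.97
eef_pos: [0.5034, 0.0425, 0.1803]
tcp_rot: [-180.0, 0.1, 164.2]
wrist_force: [0.4, 0.0, 0.9]
opening: 0.0427
grasp_force: 0.0
```

>>> step_arm --deltas '[[[0,0,0],0,0],[[0,0,0],0,0],[[0,0,0],0,0],[[0,0,0],0,0],[[0,0,0],0,0]]'

```text
t: 5.38
eef_pos: [0.5052, 0.0433, 0.1797]
tcp_rot: [-180.0, -0.0, 163.9]
wrist_force: [0.6, 0.4, 0.3]
opening: 0.043
grasp_force: 0.0
```

```bash
python3 go.py 504.6 42.7 138 164 2
```

```text
5.38 [505.2  43.3 179.7] [-180.    -0.   163.9] F [0.6 0.4 0.3] M [-0.007 -0.053  0.037] op 43.0 g 0.0 q1,6 [  2. -72.]
[[0.2, -0.4, 20.8], np.float64(-0.001), 0], [[0.2, -0.4, 20.8], np.float64(-0.001), 0],
```

>>> step_arm --deltas '[[[0.2,-0.4,21],0,0],[[0.2,-0.4,21],0,0],[[0,0,0],0,1],[[0,0,0],0,1],[[0,0,0],0,1]]'

```text
t: 5.8
eef_pos: [0.5044, 0.0427, 0.1387]
tcp_rot: [180.0, 0.0, 163.9]
wrist_force: [-0.8, 6.1, -3.0]
opening: 0.0088
grasp_force: 60.5
```

>>> step_arm --deltas '[[[0,0,0],0,1],[[0,0,0.4],0.1,1],[[0,0,0.4],0.1,1],[[0,0,0.4],0.1,1],[[0,0,0.4],0.1,1]]'

```text
t: 6.22
eef_pos: [0.5044, 0.043, 0.1371]
tcp_rot: [179.9, 0.0, 140.7]
wrist_force: [2.8, 6.8, -3.3]
opening: 0.0089
grasp_force: 60.7
```

```bash
python3 st.py
```

```text
6.22 [504.4  43.  137.1] [179.9   0.  140.7] F [ 2.8  6.8 -3.3] M [ 0.981 -0.355  0.266] op 8.9 g 60.7 q1,6 [  2. -49.]
```

>>> step_arm --deltas '[[[0,0,0.4],0.1,1],[[0,0,0.4],0.1,1],[[0,0,0.4],0.1,1],[[0,0,0.4],0.1,1],[[0,0,0.4],0.1,1]]'

```text
t: 6.63
eef_pos: [0.5046, 0.0432, 0.1352]
tcp_rot: [179.9, -0.0, 112.1]
wrist_force: [4.4, 7.9, -4.1]
opening: 0.0088
grasp_force: 60.6
```

```bash
python3 st.py
```

```text
6.63 [504.6  43.2 135.2] [179.9  -0.  112.1] F [ 4.4  7.9 -4.1] M [ 1.303 -0.718  0.279] op 8.8 g 60.6 q1,6 [  2. -20.]
```

>>> step_arm --deltas '[[[0,0,0],0,1],[[0,0,0],0,0],[[0,0,0],0,0],[[0,0,-30],0,0],[[0,0,-18],0,0]]'

```text
t: 7.05
eef_pos: [0.504, 0.0423, 0.1842]
tcp_rot: [180.0, 0.0, 112.4]
wrist_force: [0.4, 0.6, 1.1]
opening: 0.0429
grasp_force: 0.0
```

```bash
python3 go.py 550.3 137.4 182 123
```

```text
7.05 [504.   42.3 184.2] [180.    0.  112.4] F [0.4 0.6 1.1] M [ 0.021 -0.08  -0.014] op 42.9 g 0.0 q1,6 [  2. -20.]
[[14.1, 15.8, 0.4], np.float64(-0.037), 0], [[13.5, 16.3, 0.4], np.float64(-0.037), 0], [[12.9, 16.8, 0.4], np.float64(-0.037), 0], [[12.2, 17.3, 0.4], np.float64(-0.037), 0], [[11.6, 17.7, 0.4], np.float64(-0.037), 0],
```

>>> step_arm --deltas '[[[14.1,15.8,0],-0.037,0],[[13.5,16.3,0],-0.037,0],[[12.9,16.8,0],-0.037,0],[[12.2,17.3,0],-0.037,0],[[11.6,17.7,0],-0.037,0]]'

```text
t: 7.47
eef_pos: [0.5508, 0.1385, 0.1829]
tcp_rot: [180.0, 0.0, 123.1]
wrist_force: [0.7, -0.5, 0.1]
opening: 0.0426
grasp_force: 0.0
```

>>> step_arm --deltas '[[[0.4,0.8,8],0,0],[[0,0,19],0,0],[[0,0,19],0,0],[[0,0,0],0,0.3],[[0,0,0],0,1]]'

```text
t: 7.88
eef_pos: [0.5504, 0.138, 0.136]
tcp_rot: [-179.9, -0.0, 122.9]
wrist_force: [0.7, -0.3, 1.6]
opening: 0.0194
grasp_force: 0.0
```

```bash
python3 st.py
```

```text
7.88 [550.4 138.  136. ] [-179.9   -0.   122.9] F [ 0.7 -0.3  1.6] M [ 0.01   0.04  -0.012] op 19.4 g 0.0 q1,6 [ 12. -21.]
```

>>> step_arm --deltas '[[[0,0,0],0,1],[[0,0,0],0,1],[[0,0,0.4],0.1,1],[[0,0,0.4],0.1,1],[[0,0,0.4],0.1,1]]'

```text
t: 8.3
eef_pos: [0.5511, 0.1383, 0.1362]
tcp_rot: [179.9, 0.0, 105.5]
wrist_force: [0.1, 0.4, 0.9]
opening: 0.0089
grasp_force: 61.0
```

```bash
python3 st.py
```

```text
8.3 [551.1 138.3 136.2] [179.9   0.  105.5] F [0.1 0.4 0.9] M [-0.059  0.074  0.259] op 8.9 g 61.0 q1,6 [12. -4.]
```

>>> step_arm --deltas '[[[0,0,0.4],0.12,1],[[0,0,0.4],0.12,1],[[0,0,0.4],0.12,1],[[0,0,0.4],0.12,1],[[0,0,0.4],0.12,1]]'

```text
t: 8.72
eef_pos: [0.551, 0.1383, 0.1339]
tcp_rot: [179.9, -0.0, 71.0]
wrist_force: [0.7, 0.2, -3.9]
opening: 0.0089
grasp_force: 60.7
```

```bash
python3 st.py
```

```text
8.72 [551.  138.3 133.9] [179.9  -0.   71. ] F [ 0.7  0.2 -3.9] M [ 0.02  -0.065  0.282] op 8.9 g 60.7 q1,6 [12. 30.]
```

>>> step_arm --deltas '[[[0,0,0],0,1],[[0,0,0],0,0],[[0,0,0],0,0],[[0,0,-30],0,0],[[0,0,-18],0,0]]'

```text
t: 9.13
eef_pos: [0.5507, 0.1384, 0.1826]
tcp_rot: [180.0, -0.0, 71.6]
wrist_force: [0.2, 0.1, 1.6]
opening: 0.0425
grasp_force: 0.0
```

```bash
python3 go.py 600.4 -2 182 41.5; python3 go.py 600.4 -2 182 41.5 10|tail -1
```

```text
9.13 [550.7 138.4 182.6] [180.   -0.   71.6] F [0.2 0.1 1.6] M [-0.017  0.016 -0.018] op 42.5 g 0.0 q1,6 [12. 30.]
[[-23.5, 18.3, 0.1], np.float64(0.105), 0], [[-21.4, 20.7, 0.1], np.float64(0.105), 0], [[-19.2, 22.8, 0.1], np.float64(0.105), 0], [[-16.7, 24.7, 0.1], np.float64(0.105), 0], [[-14.0, 26.3, 0.1], np.float64(0.105), 0], 
[[-11.7, 9.2, 0.1], np.float64(0.052), 0], [[-11.2, 9.8, 0.1], np.float64(0.052), 0], [[-10.7, 10.3, 0.1], np.float64(0.052), 0], [[-10.2, 10.9, 0.1], np.float64(0.052), 0], [[-9.6, 11.4, 0.1], np.float64(0.052), 0], [[-9.0, 11.9, 0.1], np.float64(0.052), 0], [[-8.3, 12.3, 0.1], np.float64(0.052), 0], [[-7.7, 12.8, 0.1], np.float64(0.052), 0], [[-7.0, 13.1, 0.1], np.float64(0.052), 0], [[-6.3, 13.5, 0.1], np.float64(0.052), 0],
```

>>> step_arm --deltas '[[[-23.5,18.3,0],0.105,0],[[-21.4,20.7,0],0.105,0],[[-19.2,22.8,0],0.105,0],[[-16.7,24.7,0],0.105,0],[[-14.0,26.3,0],0.105,0]]'

```text
t: 9.55
eef_pos: [0.6003, -0.0036, 0.1815]
tcp_rot: [180.0, -0.0, 41.2]
wrist_force: [0.9, 0.1, -0.2]
opening: 0.0426
grasp_force: 0.0
```

>>> step_arm --deltas '[[[0,0,8],0,0],[[0,0,19],0,0],[[0,0,18],0,0],[[0,0,0],0,0.3],[[0,0,0],0,1]]'

```text
t: 9.97
eef_pos: [0.5996, -0.0021, 0.1357]
tcp_rot: [-179.9, 0.1, 41.4]
wrist_force: [-0.4, -0.0, 0.1]
opening: 0.0193
grasp_force: 0.0
```

```bash
python3 st.py
```

```text
9.97 [599.6  -2.1 135.7] [-1.799e+02  1.000e-01  4.140e+01] F [-0.4 -0.   0.1] M [0.081 0.058 0.061] op 19.3 g 0.0 q1,6 [-3. 46.]
```

>>> step_arm --deltas '[[[0,0,0],0,1],[[0,0,0],0,1],[[0,0,0.4],0.1,1],[[0,0,0.4],0.1,1],[[0,0,0.4],0.1,1]]'

```text
t: 10.38
eef_pos: [0.6006, -0.0026, 0.136]
tcp_rot: [179.9, -0.1, 23.9]
wrist_force: [4.6, -5.9, -6.5]
opening: 0.0088
grasp_force: 60.5
```

```bash
python3 st.py
```

```text
10.38 [600.6  -2.6 136. ] [ 1.799e+02 -1.000e-01  2.390e+01] F [ 4.6 -5.9 -6.5] M [-0.808 -0.775  0.269] op 8.8 g 60.5 q1,6 [-3. 63.]
```

>>> step_arm --deltas '[[[0,0,0.4],0.12,1],[[0,0,0.4],0.12,1],[[0,0,0.4],0.12,1],[[0,0,0.4],0.12,1],[[0,0,0.4],0.12,1]]'

```text
t: 10.8
eef_pos: [0.6007, -0.0026, 0.1337]
tcp_rot: [180.0, -0.1, -10.5]
wrist_force: [6.3, -5.5, -8.5]
opening: 0.0088
grasp_force: 60.1
```

```bash
python3 st.py
```

```text
10.8 [600.7  -2.6 133.7] [ 1.80e+02 -1.00e-01 -1.05e+01] F [ 6.3 -5.5 -8.5] M [-0.907 -1.202  0.272] op 8.8 g 60.1 q1,6 [-3. 98.]
```

>>> step_arm --deltas '[[[0,0,0],0,1],[[0,0,0],0,0],[[0,0,0],0,0],[[0,0,-30],0,0],[[0,0,-30],0,0]]'

```text
t: 11.22
eef_pos: [0.5992, -0.0019, 0.193]
tcp_rot: [180.0, 0.1, -10.2]
wrist_force: [1.1, -0.6, 1.2]
opening: 0.0425
grasp_force: 0.0
```

```bash
python3 st.py; python3 go.py 590 36 225 90 10
```

```text
11.22 [599.2  -1.9 193. ] [ 1.80e+02  1.00e-01 -1.02e+01] F [ 1.1 -0.6  1.2] M [-0.027 -0.009  0.022] op 42.5 g 0.0 q1,6 [-3. 98.]
11.22 [599.2  -1.9 193. ] [ 1.80e+02  1.00e-01 -1.02e+01] F [ 1.1 -0.6  1.2] M [-0.027 -0.009  0.022] op 42.5 g 0.0 q1,6 [-3. 98.]
[[-1.6, -3.6, -3.2], np.float64(-0.175), 0], [[-0.9, -3.8, -3.2], np.float64(-0.175), 0], [[-0.3, -3.9, -3.2], np.float64(-0.175), 0], [[0.4, -3.9, -3.2], np.float64(-0.175), 0], [[1.1, -3.7, -3.2], np.float64(-0.175), 0], [[1.7, -3.5, -3.2], np.float64(-0.175), 0], [[2.3, -3.1, -3.2], np.float64(-0.175), 0], [[2.8, -2.7, -3.2], np.float64(-0.175), 0], [[3.2, -2.2, -3.2], np.float64(-0.175), 0], [[3.6, -1.6, -3.2], np.float64(-0.175), 0],
```

```bash
python3 go.py 646 92.8 186 132 20
```

```text
11.22 [599.2  -1.9 193. ] [ 1.80e+02  1.00e-01 -1.02e+01] F [ 1.1 -0.6  1.2] M [-0.027 -0.009  0.022] op 42.5 g 0.0 q1,6 [-3. 98.]
[[1.5, -5.1, 0.4], np.float64(-0.124), 0], [[2.1, -4.9, 0.4], np.float64(-0.124), 0], [[2.7, -4.6, 0.4], np.float64(-0.124), 0], [[3.2, -4.2, 0.4], np.float64(-0.124), 0], [[3.7, -3.8, 0.4], np.float64(-0.124), 0], [[4.1, -3.3, 0.4], np.float64(-0.124), 0], [[4.5, -2.7, 0.4], np.float64(-0.124), 0], [[4.8, -2.2, 0.4], np.float64(-0.124), 0], [[5.0, -1.5, 0.4], np.float64(-0.124), 0], [[5.2, -0.9, 0.4], np.float64(-0.124), 0], [[5.3, -0.3, 0.4], np.float64(-0.124), 0], [[5.3, 0.4, 0.4], np.float64(-0.124), 0], [[5.2, 1.0, 0.4], np.float64(-0.124), 0], [[5.0, 1.7, 0.4], np.float64(-0.124), 0], [[4.8, 2.3, 0.4], np.float64(-0.124), 0], [[4.4, 2.9, 0.4], np.float64(-0.124), 0], [[4.1, 3.4, 0.4], np.float64(-0.124), 0], [[3.6, 3.9, 0.4], np.float64(-0.124), 0], [[3.1, 4.3, 0.4], np.float64(-0.124), 0], [[2.5, 4.6, 0.4], np.float64(-0.124), 0],
```

>>> step_arm --deltas '[[[1.5,-5.1,0],-0.124,0],[[2.1,-4.9,0],-0.124,0],[[2.7,-4.6,0],-0.124,0],[[3.2,-4.2,0],-0.124,0],[[3.7,-3.8,0],-0.124,0]]'

```text
t: 11.63
eef_pos: [0.612, 0.0221, 0.1939]
tcp_rot: [180.0, -0.1, 25.7]
wrist_force: [0.5, 0.3, -0.7]
opening: 0.0424
grasp_force: 0.0
```

>>> step_arm --deltas '[[[4.1,-3.3,0],-0.124,0],[[4.5,-2.7,0],-0.124,0],[[4.8,-2.2,0],-0.124,0],[[5.0,-1.5,0],-0.124,0],[[5.2,-0.9,0],-0.124,0]]'

```text
t: 12.05
eef_pos: [0.6236, 0.0457, 0.1939]
tcp_rot: [179.9, -0.0, 61.2]
wrist_force: [-0.6, -0.1, -0.1]
opening: 0.0425
grasp_force: 0.0
```

>>> step_arm --deltas '[[[5.3,-0.3,0],-0.124,0],[[5.3,0.4,0],-0.124,0],[[5.2,1.0,0],-0.124,0],[[5.0,1.7,0],-0.124,0],[[4.8,2.3,0],-0.124,0]]'

```text
t: 12.47
eef_pos: [0.6354, 0.0694, 0.1939]
tcp_rot: [179.9, -0.0, 96.7]
wrist_force: [-0.3, -0.6, -0.5]
opening: 0.0427
grasp_force: 0.0
```

>>> step_arm --deltas '[[[4.4,2.9,0],-0.124,0],[[4.1,3.4,0],-0.124,0],[[3.6,3.9,0],-0.124,0],[[3.1,4.3,0],-0.124,0],[[2.5,4.6,0],-0.124,0]]'

```text
t: 12.88
eef_pos: [0.6473, 0.0931, 0.1939]
tcp_rot: [179.9, 0.0, 132.3]
wrist_force: [0.0, 0.2, 0.2]
opening: 0.0427
grasp_force: 0.0
```

```bash
python3 meas.py w3;python3 go.py 646 92.8 134 132 3
```

```text
[224.  63.] c 550.5 137.5 size 45.6 10.1 ang 71.6 z 0.1604
[ 13. 159.] c 508.3 44.8 size 45.4 7.1 ang 118.9 z 0.1554
[323. 288.] c 645.3 92.2 size 44.9 9.8 ang 132.6 z 0.1601
[122. 356.] c 597.6 -2.8 size 40.2 11.2 ang 170.4 z 0.1571
lid n 28120 z 103.12 mm at nuts A,C,B,D: [103.35, 102.88, 102.86, 103.37]
12.8833 [0.64725426 0.09311751 0.19392936] [1.79936881e+02 3.53135883e-02 1.32253788e+02] [  5.9   4.7  88.2   0.   87.1 -36.3] [0.019 0.032 0.047]
12.93 [647.5  93.7 193.8] [179.9   0.  132.8] F [-1.   1.4  0. ] M [ 0.022 -0.01  -0.015] op 42.3 g 0.0 q1,6 [  6. -37.]
[[0.1, -0.6, 19.9], np.float64(0.005), 0], [[0.1, -0.6, 19.9], np.float64(0.005), 0], [[0.1, -0.6, 19.9], np.float64(0.005), 0],
```

>>> step_arm --deltas '[[[0,-1,20],0,0],[[0,0,20],0,0],[[0,0,20],0,0],[[0,0,0],0,0.3],[[0,0,0],0,1]]'

```text
t: 13.35
eef_pos: [0.646, 0.0919, 0.1329]
tcp_rot: [-180.0, -0.0, 131.7]
wrist_force: [0.3, 0.7, 0.4]
opening: 0.0196
grasp_force: 0.0
```

```bash
python3 st.py
```

```text
13.35 [646.   91.9 132.9] [-180.    -0.   131.7] F [0.3 0.7 0.4] M [0.037 0.038 0.02 ] op 19.6 g 0.0 q1,6 [  6. -36.]
```

>>> step_arm --deltas '[[[0,0,0],0,1],[[0,0,0],0,1],[[0,0,0.4],0.1,1],[[0,0,0.4],0.1,1],[[0,0,0.4],0.1,1]]'

```text
t: 13.77
eef_pos: [0.6468, 0.0921, 0.1333]
tcp_rot: [179.9, 0.0, 114.4]
wrist_force: [-0.3, 1.7, 1.6]
opening: 0.0089
grasp_force: 61.3
```

```bash
python3 st.py
```

```text
13.77 [646.8  92.1 133.3] [179.9   0.  114.4] F [-0.3  1.7  1.6] M [0.202 0.113 0.276] op 8.9 g 61.3 q1,6 [  6. -18.]
```

>>> step_arm --deltas '[[[0,0,0.4],0.1,1],[[0,0,0.4],0.1,1],[[0,0,0],0,1],[[0,0,0],0,0],[[0,0,0],0,0]]'

```text
t: 14.18
eef_pos: [0.6465, 0.0919, 0.1314]
tcp_rot: [180.0, 0.0, 103.4]
wrist_force: [-0.9, 0.1, -0.4]
opening: 0.032
grasp_force: 0.0
```

>>> step_arm --deltas '[[[0,0,-25],0,0],[[0,0,-25],0,0],[[0,0,0],0,0],[[0,0,0],0,0],[[0,0,0],0,0]]'

```text
t: 14.6
eef_pos: [0.6462, 0.0918, 0.1804]
tcp_rot: [-180.0, 0.0, 103.3]
wrist_force: [0.2, -0.4, -0.5]
opening: 0.0424
grasp_force: 0.0
```

```bash
python3 go.py 505.2 43.5 182 112
```

```text
14.6 [646.2  91.8 180.4] [-180.     0.   103.3] F [ 0.2 -0.4 -0.5] M [ 0.035  0.015 -0.023] op 42.4 g 0.0 q1,6 [ 6. -7.]
[[-2.9, -29.7, -0.3], np.float64(-0.031), 0], [[-2.0, -29.7, -0.3], np.float64(-0.031), 0], [[-1.1, -29.8, -0.3], np.float64(-0.031), 0], [[-0.2, -29.8, -0.3], np.float64(-0.031), 0], [[0.7, -29.8, -0.3], np.float64(-0.031), 0],
```

>>> step_arm --deltas '[[[-2.9,-29.7,0],-0.031,0],[[-2.0,-29.7,0],-0.031,0],[[-1.1,-29.8,0],-0.031,0],[[-0.2,-29.8,0],-0.031,0],[[0.7,-29.8,0],-0.031,0]]'

```text
t: 15.02
eef_pos: [0.5035, 0.0434, 0.1792]
tcp_rot: [-179.9, -0.0, 112.2]
wrist_force: [-0.4, -0.7, 1.1]
opening: 0.0425
grasp_force: 0.0
```

>>> step_arm --deltas '[[[0,0,8],0,0],[[0,0,19],0,0],[[0,0,19],0,0],[[0,0,0],0,0.3],[[0,0,0],0,1]]'

```text
t: 15.43
eef_pos: [0.5047, 0.0438, 0.1336]
tcp_rot: [-179.9, -0.1, 112.1]
wrist_force: [-0.1, -0.2, 0.5]
opening: 0.0196
grasp_force: 0.0
```

```bash
python3 st.py
```

```text
15.43 [504.7  43.8 133.6] [-1.799e+02 -1.000e-01  1.121e+02] F [-0.1 -0.2  0.5] M [-0.014 -0.003  0.012] op 19.6 g 0.0 q1,6 [  2. -20.]
```

>>> step_arm --deltas '[[[0,0,0],0,1],[[0,0,0],0,1],[[0,0,0.4],0.1,1],[[0,0,0.4],0.1,1],[[0,0,0.4],0.1,1]]'

```text
t: 15.85
eef_pos: [0.5053, 0.0437, 0.134]
tcp_rot: [-180.0, 0.0, 94.6]
wrist_force: [-2.1, -1.5, -3.3]
opening: 0.0093
grasp_force: 60.4
```

```bash
python3 st.py
```

```text
15.85 [505.3  43.7 134. ] [-180.     0.    94.6] F [-2.1 -1.5 -3.3] M [-0.198  0.312  0.265] op 9.3 g 60.4 q1,6 [ 2. -3.]
```

>>> step_arm --deltas '[[[0,0,0.4],0.1,1],[[0,0,0.4],0.1,1],[[0,0,0],0,1],[[0,0,0],0,0],[[0,0,0],0,0]]'

```text
t: 16.27
eef_pos: [0.5056, 0.0438, 0.1334]
tcp_rot: [179.9, -0.0, 83.6]
wrist_force: [1.1, -0.2, 1.3]
opening: 0.0322
grasp_force: 0.0
```

>>> step_arm --deltas '[[[0,0,-25],0,0],[[0,0,-25],0,0],[[0,0,0],0,0],[[0,0,0],0,0],[[0,0,0],0,0]]'

```text
t: 16.68
eef_pos: [0.5052, 0.0438, 0.1825]
tcp_rot: [180.0, -0.0, 83.5]
wrist_force: [-0.4, 0.6, -0.5]
opening: 0.0428
grasp_force: 0.0
```

```bash
python3 go.py 551 138.3 182 71.6
```

```text
16.68 [505.2  43.8 182.5] [180.   -0.   83.5] F [-0.4  0.6 -0.5] M [ 0.012 -0.059  0.027] op 42.8 g 0.0 q1,6 [2. 9.]
[[19.8, 7.0, 0.1], np.float64(0.042), 0], [[20.1, 6.1, 0.1], np.float64(0.042), 0], [[20.3, 5.3, 0.1], np.float64(0.042), 0], [[20.5, 4.4, 0.1], np.float64(0.042), 0], [[20.7, 3.6, 0.1], np.float64(0.042), 0],
```

>>> step_arm --deltas '[[[19.8,7.0,0],0.042,0],[[20.1,6.1,0],0.042,0],[[20.3,5.3,0],0.042,0],[[20.5,4.4,0],0.042,0],[[20.7,3.6,0],0.042,0]]'

```text
t: 17.1
eef_pos: [0.5512, 0.139, 0.1815]
tcp_rot: [-179.9, 0.0, 71.3]
wrist_force: [-0.2, -0.6, 0.6]
opening: 0.0426
grasp_force: 0.0
```

>>> step_arm --deltas '[[[0,0,9],0,0],[[0,0,20],0,0],[[0,0,20],0,0],[[0,0,0],0,0.3],[[0,0,0],0,1]]'

```text
t: 17.52
eef_pos: [0.5504, 0.1377, 0.1323]
tcp_rot: [-179.9, 0.1, 71.4]
wrist_force: [0.4, 0.5, 1.1]
opening: 0.0194
grasp_force: 0.0
```

```bash
python3 st.py
```

```text
17.52 [550.4 137.7 132.3] [-1.799e+02  1.000e-01  7.140e+01] F [0.4 0.5 1.1] M [0.018 0.01  0.002] op 19.4 g 0.0 q1,6 [11. 30.]
```

>>> step_arm --deltas '[[[0,0,0],0,1],[[0,0,0],0,1],[[0,0,0.4],0.1,1],[[0,0,0.4],0.1,1],[[0,0,0.4],0.1,1]]'

```text
t: 17.93
eef_pos: [0.551, 0.138, 0.1331]
tcp_rot: [-180.0, 0.0, 53.9]
wrist_force: [-3.5, -0.9, -2.0]
opening: 0.009
grasp_force: 60.7
```

```bash
python3 st.py
```

```text
17.93 [551.  138.  133.1] [-180.     0.    53.9] F [-3.5 -0.9 -2. ] M [-0.051  0.795  0.331] op 9.0 g 60.7 q1,6 [11. 48.]
```

>>> step_arm --deltas '[[[0,0,0.4],0.1,1],[[0,0,0.4],0.1,1],[[0,0,0],0,1],[[0,0,0],0,0],[[0,0,0],0,0]]'

```text
t: 18.35
eef_pos: [0.5516, 0.1381, 0.1327]
tcp_rot: [179.9, -0.1, 42.8]
wrist_force: [-0.4, -0.0, 0.3]
opening: 0.0318
grasp_force: 0.0
```

>>> step_arm --deltas '[[[0,0,-25],0,0],[[0,0,-25],0,0],[[0,0,0],0,0],[[0,0,0],0,0],[[0,0,0],0,0]]'

```text
t: 18.77
eef_pos: [0.5513, 0.1381, 0.1817]
tcp_rot: [180.0, -0.0, 42.7]
wrist_force: [-1.0, -0.6, -0.4]
opening: 0.0427
grasp_force: 0.0
```

```bash
python3 go.py 601 -2.9 182 -10.3 8
```

```text
18.77 [551.3 138.1 181.7] [180.   -0.   42.7] F [-1.  -0.6 -0.4] M [-0.017 -0.001  0.015] op 42.7 g 0.0 q1,6 [11. 59.]
[[-7.4, 17.2, -0.0], np.float64(0.116), 0], [[-5.4, 17.9, -0.0], np.float64(0.116), 0], [[-3.3, 18.4, -0.0], np.float64(0.116), 0], [[-1.1, 18.7, -0.0], np.float64(0.116), 0], [[1.0, 18.7, -0.0], np.float64(0.116), 0], [[3.2, 18.4, -0.0], np.float64(0.116), 0], [[5.3, 17.9, -0.0], np.float64(0.116), 0], [[7.3, 17.2, -0.0], np.float64(0.116), 0],
```

>>> step_arm --deltas '[[[-7.4,17.2,0],0.116,0],[[-5.4,17.9,0],0.116,0],[[-3.3,18.4,0],0.116,0],[[-1.1,18.7,0],0.116,0],[[1.0,18.7,0],0.116,0]]'

```text
t: 19.18
eef_pos: [0.5821, 0.0489, 0.1806]
tcp_rot: [-180.0, 0.1, 9.2]
wrist_force: [0.6, 1.1, 0.4]
opening: 0.043
grasp_force: 0.0
```

>>> step_arm --deltas '[[[3.2,18.4,0],0.116,0],[[5.3,17.9,0],0.116,0],[[7.3,17.2,0],0.116,0],[[0,0,10],0,0],[[0,0,19],0,0]]'

```text
t: 19.6
eef_pos: [0.6013, -0.0038, 0.1531]
tcp_rot: [-180.0, -0.1, -10.4]
wrist_force: [-0.4, 0.3, 0.4]
opening: 0.0429
grasp_force: 0.0
```

>>> step_arm --deltas '[[[0,0,19],0,0],[[0,0,0],0,0.3],[[0,0,0],0,1],[[0,0,0],0,1],[[0,0,0],0,1]]'

```text
t: 20.02
eef_pos: [0.6006, -0.0029, 0.1342]
tcp_rot: [180.0, 0.0, -10.4]
wrist_force: [-0.5, -0.9, -5.3]
opening: 0.009
grasp_force: 60.6
```

```bash
python3 st.py
```

```text
20.02 [600.6  -2.9 134.2] [180.    0.  -10.4] F [-0.5 -0.9 -5.3] M [-0.137  0.248 -0.068] op 9.0 g 60.6 q1,6 [-3. 98.]
```

>>> step_arm --deltas '[[[0,0,0.4],0.1,1],[[0,0,0.4],0.1,1],[[0,0,0.4],0.1,1],[[0,0,0.4],0.1,1],[[0,0,0.4],0.1,1]]'

```text
t: 20.43
eef_pos: [0.6007, -0.0029, 0.1323]
tcp_rot: [-180.0, -0.0, -39.3]
wrist_force: [-1.8, -0.3, -4.1]
opening: 0.0088
grasp_force: 60.7
```

```bash
python3 st.py
```

```text
20.43 [600.7  -2.9 132.3] [-180.    -0.   -39.3] F [-1.8 -0.3 -4.1] M [0.024 0.251 0.26 ] op 8.8 g 60.7 q1,6 [ -3. 127.]
```

>>> step_arm --deltas '[[[0,0,0],0,1],[[0,0,0],0,0],[[0,0,0],0,0],[[0,0,-30],0,0],[[0,0,-27],0,0]]'

```text
t: 20.85
eef_pos: [0.6003, -0.003, 0.189]
tcp_rot: [179.9, 0.1, -38.9]
wrist_force: [0.2, 0.3, 0.6]
opening: 0.0425
grasp_force: 0.0
```

```bash
python3 go.py 646.5 92.3 188 103.4 20
```

```text
20.85 [600.3  -3.  189. ] [ 1.799e+02  1.000e-01 -3.890e+01] F [0.2 0.3 0.6] M [ 0.013 -0.021 -0.014] op 42.5 g 0.0 q1,6 [ -3. 126.]
[[-1.2, -5.2, 0.1], np.float64(-0.124), 0], [[-0.5, -5.3, 0.1], np.float64(-0.124), 0], [[0.1, -5.3, 0.1], np.float64(-0.124), 0], [[0.8, -5.2, 0.1], np.float64(-0.124), 0], [[1.4, -5.1, 0.1], np.float64(-0.124), 0], [[2.0, -4.9, 0.1], np.float64(-0.124), 0], [[2.6, -4.6, 0.1], np.float64(-0.124), 0], [[3.2, -4.2, 0.1], np.float64(-0.124), 0], [[3.7, -3.8, 0.1], np.float64(-0.124), 0], [[4.1, -3.3, 0.1], np.float64(-0.124), 0], [[4.5, -2.8, 0.1], np.float64(-0.124), 0], [[4.8, -2.2, 0.1], np.float64(-0.124), 0], [[5.0, -1.6, 0.1], np.float64(-0.124), 0], [[5.2, -1.0, 0.1], np.float64(-0.124), 0], [[5.3, -0.3, 0.1], np.float64(-0.124), 0], [[5.3, 0.3, 0.1], np.float64(-0.124), 0], [[5.2, 1.0, 0.1], np.float64(-0.124), 0], [[5.0, 1.6, 0.1], np.float64(-0.124), 0], [[4.8, 2.2, 0.1], np.float64(-0.124), 0], [[4.5, 2.8, 0.1], np.float64(-0.124), 0],
```

>>> step_arm --deltas '[[[-1.2,-5.2,0],-0.124,0],[[-0.5,-5.3,0],-0.124,0],[[0.1,-5.3,0],-0.124,0],[[0.8,-5.2,0],-0.124,0],[[1.4,-5.1,0],-0.124,0]]'

```text
t: 21.27
eef_pos: [0.6128, 0.021, 0.1894]
tcp_rot: [-180.0, -0.1, -3.0]
wrist_force: [0.0, 0.2, 0.4]
opening: 0.0427
grasp_force: 0.0
```

>>> step_arm --deltas '[[[2.0,-4.9,0],-0.124,0],[[2.6,-4.6,0],-0.124,0],[[3.2,-4.2,0],-0.124,0],[[3.7,-3.8,0],-0.124,0],[[4.1,-3.3,0],-0.124,0]]'

```text
t: 21.68
eef_pos: [0.6245, 0.0447, 0.1894]
tcp_rot: [180.0, -0.1, 32.5]
wrist_force: [0.3, 0.8, 0.2]
opening: 0.0426
grasp_force: 0.0
```

>>> step_arm --deltas '[[[4.5,-2.8,0],-0.124,0],[[4.8,-2.2,0],-0.124,0],[[5.0,-1.6,0],-0.124,0],[[5.2,-1.0,0],-0.124,0],[[5.3,-0.3,0],-0.124,0]]'

```text
t: 22.1
eef_pos: [0.6361, 0.0684, 0.1894]
tcp_rot: [179.9, -0.0, 68.0]
wrist_force: [0.6, -0.1, 0.2]
opening: 0.0428
grasp_force: 0.0
```

>>> step_arm --deltas '[[[5.3,0.3,0],-0.124,0],[[5.2,1.0,0],-0.124,0],[[5.0,1.6,0],-0.124,0],[[4.8,2.2,0],-0.124,0],[[4.5,2.8,0],-0.124,0]]'

```text
t: 22.52
eef_pos: [0.6477, 0.0922, 0.1894]
tcp_rot: [179.9, 0.0, 103.5]
wrist_force: [0.1, -1.0, 0.2]
opening: 0.0429
grasp_force: 0.0
```

```bash
python3 st.py; python3 meas.py w4;python3 go.py 646.5 92.3 132 103.4 3
```

```text
22.52 [647.7  92.2 189.4] [179.9   0.  103.5] F [ 0.1 -1.   0.2] M [-0.003 -0.013 -0.03 ] op 42.9 g 0.0 q1,6 [ 6. -8.]
[126. 142.] c 551.0 138.1 size 45.1 10.3 ang 41.9 z 0.1585
[322. 289.] c 646.0 92.2 size 45.5 9.7 ang 103.0 z 0.1582
[ 15. 316.] c 505.5 42.2 size 46.6 10.2 ang 83.5 z 0.1563
lid n 23808 z 101.42 mm at nuts A,C,B,D: [101.76, 101.09, 100.87, 101.97]
22.5167 [0.64770295 0.09216626 0.18936333] [1.79937421e+02 7.24400133e-03 1.03521959e+02] [ 5.9  4.8 88.4  0.  86.7 -7.7] [-0.003 -0.013 -0.03 ]
22.57 [647.9  92.9 189.3] [179.9  -0.  104.1] F [ 0.   1.6 -0. ] M [-0.026 -0.005 -0.065] op 42.6 g 0.0 q1,6 [ 6. -8.]
[[-0.1, -0.5, 19.1], np.float64(0.004), 0], [[-0.1, -0.5, 19.1], np.float64(0.004), 0], [[-0.1, -0.5, 19.1], np.float64(0.004), 0],
```

>>> step_arm --deltas '[[[0,-0.8,20],0,0],[[0,0,19],0,0],[[0,0,18],0,0],[[0,0,0],0,0.3],[[0,0,0],0,1]]'

```text
t: 22.98
eef_pos: [0.6464, 0.0916, 0.1317]
tcp_rot: [-180.0, -0.0, 103.0]
wrist_force: [0.1, -1.0, 0.2]
opening: 0.0197
grasp_force: 0.0
```

>>> step_arm --deltas '[[[0,0,0],0,1],[[0,0,0],0,1],[[0,0,0.3],0.08,1],[[0,0,0.3],0.08,1],[[0,0,0.3],0.08,1]]'

```text
t: 23.4
eef_pos: [0.6469, 0.0917, 0.1325]
tcp_rot: [179.9, -0.0, 89.0]
wrist_force: [-2.9, -0.4, 3.6]
opening: 0.0083
grasp_force: 61.4
```

```bash
python3 st.py
```

```text
23.4 [646.9  91.7 132.5] [179.9  -0.   89. ] F [-2.9 -0.4  3.6] M [-0.182  0.731  0.34 ] op 8.3 g 61.4 q1,6 [6. 7.]
```

>>> step_arm --deltas '[[[0,0,0.2],0.04,1],[[0,0,0.2],0.04,1],[[0,0,0.2],0.04,1],[[0,0,0.2],0.04,1],[[0,0,0.2],0.04,1]]'

```text
t: 23.82
eef_pos: [0.6468, 0.0917, 0.1318]
tcp_rot: [179.9, -0.0, 77.7]
wrist_force: [-6.7, -0.7, 7.3]
opening: 0.0085
grasp_force: 61.9
```

```bash
python3 st.py
```

```text
23.82 [646.8  91.7 131.8] [179.9  -0.   77.7] F [-6.7 -0.7  7.3] M [-0.219  1.161  0.32 ] op 8.5 g 61.9 q1,6 [ 6. 18.]
```

>>> step_arm --deltas '[[[0,0,0],0,1],[[0,0,0],0,0],[[0,0,0],0,0],[[0,0,-25],0,0],[[0,0,-25],0,0]]'

```text
t: 24.23
eef_pos: [0.6461, 0.0917, 0.1795]
tcp_rot: [-179.9, 0.0, 77.8]
wrist_force: [1.4, -0.2, 0.6]
opening: 0.0425
grasp_force: 0.0
```

```bash
python3 go.py 505.2 43.6 180 83.5
```

```text
24.23 [646.1  91.7 179.5] [-179.9    0.    77.8] F [ 1.4 -0.2  0.6] M [ 0.022  0.006 -0.007] op 42.5 g 0.0 q1,6 [ 6. 18.]
[[-15.3, -25.5, -0.1], np.float64(-0.02), 0], [[-14.8, -25.8, -0.1], np.float64(-0.02), 0], [[-14.3, -26.1, -0.1], np.float64(-0.02), 0], [[-13.8, -26.4, -0.1], np.float64(-0.02), 0], [[-13.3, -26.6, -0.1], np.float64(-0.02), 0],
```

>>> step_arm --deltas '[[[-15.3,-25.5,0],-0.02,0],[[-14.8,-25.8,0],-0.02,0],[[-14.3,-26.1,0],-0.02,0],[[-13.8,-26.4,0],-0.02,0],[[-13.3,-26.6,0],-0.02,0]]'

```text
t: 24.65
eef_pos: [0.5046, 0.0434, 0.1802]
tcp_rot: [179.9, -0.0, 83.6]
wrist_force: [0.1, -0.3, 1.3]
opening: 0.043
grasp_force: 0.0
```

>>> step_arm --deltas '[[[0,0,10],0,0],[[0,0,19],0,0],[[0,0,19],0,0],[[0,0,0],0,0.3],[[0,0,0],0,1]]'

```text
t: 25.07
eef_pos: [0.5057, 0.0438, 0.1317]
tcp_rot: [-179.9, 0.0, 83.5]
wrist_force: [-0.1, -0.1, -0.6]
opening: 0.0193
grasp_force: 0.0
```

>>> step_arm --deltas '[[[0,0,0],0,1],[[0,0,0],0,1],[[0,0,0.3],0.08,1],[[0,0,0.3],0.08,1],[[0,0,0.3],0.08,1]]'

```text
t: 25.48
eef_pos: [0.5059, 0.0438, 0.1322]
tcp_rot: [180.0, 0.0, 69.6]
wrist_force: [-5.0, -0.6, 0.6]
opening: 0.009
grasp_force: 60.6
```

```bash
python3 st.py
```

```text
25.48 [505.9  43.8 132.2] [180.    0.   69.6] F [-5.  -0.6  0.6] M [-0.144  0.899  0.265] op 9.0 g 60.6 q1,6 [ 2. 22.]
```

>>> step_arm --deltas '[[[0,0,0.2],0.04,1],[[0,0,0.2],0.04,1],[[0,0,0.2],0.04,1],[[0,0,0.2],0.04,1],[[0,0,0.2],0.04,1]]'

```text
t: 25.9
eef_pos: [0.506, 0.0437, 0.1315]
tcp_rot: [180.0, -0.0, 58.2]
wrist_force: [-5.8, -1.8, 4.2]
opening: 0.0089
grasp_force: 61.0
```

```bash
python3 st.py
```

```text
25.9 [506.   43.7 131.5] [180.   -0.   58.2] F [-5.8 -1.8  4.2] M [-0.301  1.071  0.328] op 8.9 g 61.0 q1,6 [ 2. 34.]
```

>>> step_arm --deltas '[[[0,0,0],0,1],[[0,0,0],0,0],[[0,0,0],0,0],[[0,0,-25],0,0],[[0,0,-25],0,0]]'

```text
t: 26.32
eef_pos: [0.5054, 0.0438, 0.1801]
tcp_rot: [-179.9, 0.0, 58.3]
wrist_force: [0.5, 0.2, 0.2]
opening: 0.0425
grasp_force: 0.0
```

```bash
python3 go.py 600.8 -2.9 180 141 12
```

```text
26.32 [505.4  43.8 180.1] [-179.9    0.    58.3] F [0.5 0.2 0.2] M [ 0.048 -0.034  0.051] op 42.5 g 0.0 q1,6 [ 2. 34.]
[[0.9, 8.8, 0.0], np.float64(-0.12), 0], [[-0.2, 8.8, 0.0], np.float64(-0.12), 0], [[-1.3, 8.8, 0.0], np.float64(-0.12), 0], [[-2.3, 8.5, 0.0], np.float64(-0.12), 0], [[-3.3, 8.2, 0.0], np.float64(-0.12), 0], [[-4.3, 7.7, 0.0], np.float64(-0.12), 0], [[-5.2, 7.2, 0.0], np.float64(-0.12), 0], [[-6.0, 6.5, 0.0], np.float64(-0.12), 0], [[-6.7, 5.7, 0.0], np.float64(-0.12), 0], [[-7.4, 4.9, 0.0], np.float64(-0.12), 0], [[-7.9, 4.0, 0.0], np.float64(-0.12), 0], [[-8.3, 3.0, 0.0], np.float64(-0.12), 0],
```

>>> step_arm --deltas '[[[0.9,8.8,0],-0.12,0],[[-0.2,8.8,0],-0.12,0],[[-1.3,8.8,0],-0.12,0],[[-2.3,8.5,0],-0.12,0],[[-3.3,8.2,0],-0.12,0]]'

```text
t: 26.73
eef_pos: [0.5462, 0.0241, 0.1807]
tcp_rot: [179.9, 0.0, 93.0]
wrist_force: [0.1, -0.9, -0.0]
opening: 0.042
grasp_force: 0.0
```

>>> step_arm --deltas '[[[-4.3,7.7,0],-0.12,0],[[-5.2,7.2,0],-0.12,0],[[-6.0,6.5,0],-0.12,0],[[-6.7,5.7,0],-0.12,0],[[-7.4,4.9,0],-0.12,0]]'

```text
t: 27.15
eef_pos: [0.5858, 0.0045, 0.1806]
tcp_rot: [180.0, 0.0, 127.4]
wrist_force: [0.4, 0.8, 0.6]
opening: 0.0428
grasp_force: 0.0
```

>>> step_arm --deltas '[[[-7.9,4.0,0],-0.12,0],[[-8.3,3.0,0],-0.12,0],[[0,0,10],0,0],[[0,0,19],0,0],[[0,0,18],0,0]]'

```text
t: 27.57
eef_pos: [0.601, -0.003, 0.1323]
tcp_rot: [180.0, 0.0, 140.5]
wrist_force: [0.5, -0.2, -0.4]
opening: 0.0429
grasp_force: 0.0
```

```bash
python3 st.py
```

```text
27.57 [601.   -3.  132.3] [180.    0.  140.5] F [ 0.5 -0.2 -0.4] M [ 0.016 -0.015  0.028] op 42.9 g 0.0 q1,6 [ -3. -53.]
```

>>> step_arm --deltas '[[[0,0,0],0,1],[[0,0,0],0,1],[[0,0,0],0,1],[[0,0,0.4],0.1,1],[[0,0,0.4],0.1,1]]'

```text
t: 27.98
eef_pos: [0.601, -0.0031, 0.1333]
tcp_rot: [180.0, 0.0, 129.1]
wrist_force: [-2.4, -0.9, -0.5]
opening: 0.0088
grasp_force: 60.8
```

```bash
python3 st.py
```

```text
27.98 [601.   -3.1 133.3] [180.    0.  129.1] F [-2.4 -0.9 -0.5] M [-0.084  0.524  0.293] op 8.8 g 60.8 q1,6 [ -3. -42.]
```

>>> step_arm --deltas '[[[0,0,0.3],0.08,1],[[0,0,0.3],0.08,1],[[0,0,0.3],0.08,1],[[0,0,0.3],0.08,1],[[0,0,0.3],0.08,1]]'

```text
t: 28.4
eef_pos: [0.601, -0.0032, 0.1321]
tcp_rot: [180.0, 0.0, 106.2]
wrist_force: [-4.8, -1.1, 2.0]
opening: 0.0086
grasp_force: 61.3
```

```bash
python3 st.py
```

```text
28.4 [601.   -3.2 132.1] [180.    0.  106.2] F [-4.8 -1.1  2. ] M [-0.163  0.747  0.389] op 8.6 g 61.3 q1,6 [ -3. -19.]
```

>>> step_arm --deltas '[[[0,0,0],0,1],[[0,0,0],0,0],[[0,0,0],0,0],[[0,0,-25],0,0],[[0,0,-25],0,0]]'

```text
t: 28.82
eef_pos: [0.6004, -0.0031, 0.1803]
tcp_rot: [-179.9, -0.0, 106.5]
wrist_force: [0.2, 0.6, -0.4]
opening: 0.0422
grasp_force: 0.0
```

```bash
python3 go.py 551.2 138.1 180 42.4 10
```

```text
28.82 [600.4  -3.1 180.3] [-179.9   -0.   106.5] F [ 0.2  0.6 -0.4] M [-0.015 -0.016 -0.022] op 42.2 g 0.0 q1,6 [ -3. -19.]
[[14.9, -0.7, 0.0], np.float64(0.112), 0], [[14.8, -2.4, 0.0], np.float64(0.112), 0], [[14.4, -4.0, 0.0], np.float64(0.112), 0], [[13.9, -5.6, 0.0], np.float64(0.112), 0], [[13.2, -7.1, 0.0], np.float64(0.112), 0], [[12.3, -8.5, 0.0], np.float64(0.112), 0], [[11.3, -9.8, 0.0], np.float64(0.112), 0], [[10.1, -11.0, 0.0], np.float64(0.112), 0], [[8.8, -12.1, 0.0], np.float64(0.112), 0], [[7.4, -13.0, 0.0], np.float64(0.112), 0],
```

>>> step_arm --deltas '[[[14.9,-0.7,0],0.112,0],[[14.8,-2.4,0],0.112,0],[[14.4,-4.0,0],0.112,0],[[13.9,-5.6,0],0.112,0],[[13.2,-7.1,0],0.112,0]]'

```text
t: 29.23
eef_pos: [0.5764, 0.0682, 0.1811]
tcp_rot: [179.9, -0.0, 74.1]
wrist_force: [0.4, 0.3, -0.7]
opening: 0.0427
grasp_force: 0.0
```

>>> step_arm --deltas '[[[12.3,-8.5,0],0.112,0],[[11.3,-9.8,0],0.112,0],[[10.1,-11.0,0],0.112,0],[[8.8,-12.1,0],0.112,0],[[7.4,-13.0,0],0.112,0]]'

```text
t: 29.65
eef_pos: [0.552, 0.139, 0.1811]
tcp_rot: [180.0, -0.1, 42.1]
wrist_force: [0.4, -0.4, -0.6]
opening: 0.0427
grasp_force: 0.0
```

>>> step_arm --deltas '[[[0,0,10],0,0],[[0,0,19],0,0],[[0,0,19],0,0],[[0,0,0],0,0.3],[[0,0,0],0,1]]'

```text
t: 30.07
eef_pos: [0.5518, 0.1378, 0.1319]
tcp_rot: [-180.0, 0.1, 42.4]
wrist_force: [0.9, 0.2, 0.1]
opening: 0.0194
grasp_force: 0.0
```

>>> step_arm --deltas '[[[0,0,0],0,1],[[0,0,0],0,1],[[0,0,0.2],0.06,1],[[0,0,0.2],0.06,1],[[0,0,0.2],0.06,1]]'

```text
t: 30.48
eef_pos: [0.5519, 0.1385, 0.1329]
tcp_rot: [-180.0, 0.0, 31.9]
wrist_force: [-6.4, 3.2, -3.3]
opening: 0.0087
grasp_force: 60.5
```

```bash
python3 st.py
```

```text
30.48 [551.9 138.5 132.9] [-180.     0.    31.9] F [-6.4  3.2 -3.3] M [0.365 0.91  0.297] op 8.7 g 60.5 q1,6 [11. 70.]
```

>>> step_arm --deltas '[[[0,0,0.2],0.04,1],[[0,0,0.2],0.04,1],[[0,0,0.2],0.04,1],[[0,0,0.2],0.04,1],[[0,0,0.2],0.04,1]]'

```text
t: 30.9
eef_pos: [0.5519, 0.1384, 0.1323]
tcp_rot: [-180.0, -0.0, 20.5]
wrist_force: [-8.1, 2.4, 0.8]
opening: 0.0088
grasp_force: 61.0
```

```bash
python3 st.py
```

```text
30.9 [551.9 138.4 132.3] [-180.    -0.    20.5] F [-8.1  2.4  0.8] M [0.237 1.288 0.355] op 8.8 g 61.0 q1,6 [11. 81.]
```

>>> step_arm --deltas '[[[0,0,0],0,1],[[0,0,0],0,0],[[0,0,0],0,0],[[0,0,-28],0,0],[[0,0,-28],0,0]]'

```text
t: 31.32
eef_pos: [0.5517, 0.138, 0.1872]
tcp_rot: [-180.0, 0.1, 20.5]
wrist_force: [-0.2, -0.3, 1.6]
opening: 0.0429
grasp_force: 0.0
```

```bash
python3 go.py 646.5 91.9 188 77.8 9
```

```text
31.32 [551.7 138.  187.2] [-1.80e+02  1.00e-01  2.05e+01] F [-0.2 -0.3  1.6] M [-0.051 -0.055  0.011] op 42.9 g 0.0 q1,6 [11. 81.]
[[8.1, 8.5, -0.1], np.float64(-0.111), 0], [[7.1, 9.3, -0.1], np.float64(-0.111), 0], [[6.0, 10.1, -0.1], np.float64(-0.111), 0], [[4.8, 10.7, -0.1], np.float64(-0.111), 0], [[3.6, 11.1, -0.1], np.float64(-0.111), 0], [[2.4, 11.5, -0.1], np.float64(-0.111), 0], [[1.1, 11.7, -0.1], np.float64(-0.111), 0], [[-0.2, 11.7, -0.1], np.float64(-0.111), 0], [[-1.5, 11.6, -0.1], np.float64(-0.111), 0],
```

>>> step_arm --deltas '[[[8.1,8.5,0],-0.111,0],[[7.1,9.3,0],-0.111,0],[[6.0,10.1,0],-0.111,0],[[4.8,10.7,0],-0.111,0],[[3.6,11.1,0],-0.111,0]]'

```text
t: 31.73
eef_pos: [0.6056, 0.1121, 0.188]
tcp_rot: [179.9, -0.1, 52.7]
wrist_force: [-0.0, 0.1, 0.3]
opening: 0.0427
grasp_force: 0.0
```

>>> step_arm --deltas '[[[2.4,11.5,0],-0.111,0],[[1.1,11.7,0],-0.111,0],[[-0.2,11.7,0],-0.111,0],[[-1.5,11.6,0],-0.111,0],[[0,0,0],0,0]]'

```text
t: 32.15
eef_pos: [0.6484, 0.091, 0.1875]
tcp_rot: [179.9, 0.0, 78.1]
wrist_force: [0.9, -0.1, -0.4]
opening: 0.0428
grasp_force: 0.0
```

```bash
python3 meas.py w5;python3 go.py 646.5 91.9 131 77.8 3
```

```text
[ 89. 238.] c 550.9 137.6 size 45.4 10.1 ang 20.3 z 0.1576
[320. 289.] c 646.1 92.2 size 45.4 9.9 ang 78.4 z 0.157
[ 79. 406.] c 511.8 52.7 size 22.4 9.9 ang 61.7 z 0.1557
[263. 447.] c 597.6 9.4 size 19.7 8.9 ang 108.1 z 0.1531
lid n 18508 z 101.08 mm at nuts A,C,B,D: [100.86, 101.31, 101.14, 101.03]
32.15 [0.64835202 0.09104404 0.18752351] [1.79932701e+02 4.51271964e-04 7.80815464e+01] [ 5.8  4.9 88.5 -0.  86.5 17.7] [-0.005  0.008  0.028]
32.2 [647.5  91.5 187.4] [180.   -0.   77.7] F [ 0.3  0.6 -0.3] M [ 0.064  0.004 -0.05 ] op 42.6 g 0.0 q1,6 [ 6. 18.]
[[0.0, -0.4, 18.8], np.float64(-0.001), 0], [[0.1, -0.4, 18.8], np.float64(-0.001), 0], [[0.1, -0.4, 18.8], np.float64(-0.001), 0],
```

>>> step_arm --deltas '[[[0,-0.8,19],0,0],[[0,0,19],0,0],[[0,0,18],0,0],[[0,0,0],0,0.3],[[0,0,0],0,1]]'

```text
t: 32.62
eef_pos: [0.6455, 0.0924, 0.1311]
tcp_rot: [-179.9, 0.0, 77.6]
wrist_force: [-1.2, 0.3, 0.3]
opening: 0.0198
grasp_force: 0.0
```

>>> step_arm --deltas '[[[0,0,0],0,1],[[0,0,0],0,1],[[0,0,0.2],0.04,1],[[0,0,0.2],0.04,1],[[0,0,0.2],0.04,1]]'

```text
t: 33.03
eef_pos: [0.6466, 0.0923, 0.1321]
tcp_rot: [179.9, -0.1, 70.7]
wrist_force: [0.2, -0.7, 2.7]
opening: 0.009
grasp_force: 61.6
```

```bash
python3 st.py
```

```text
33.03 [646.6  92.3 132.1] [ 1.799e+02 -1.000e-01  7.070e+01] F [ 0.2 -0.7  2.7] M [0.03  0.199 0.377] op 9.0 g 61.6 q1,6 [ 6. 25.]
```

>>> step_arm --deltas '[[[0,0,0],0.012,1],[[0,0,0.1],0.012,1],[[0,0,0],0.012,1],[[0,0,0.1],0.012,1],[[0,0,0],0.012,1]]'

```text
t: 33.45
eef_pos: [0.6466, 0.0923, 0.1319]
tcp_rot: [179.9, -0.1, 67.4]
wrist_force: [-0.2, -0.1, 7.2]
opening: 0.0086
grasp_force: 62.2
```

```bash
python3 st.py; python3 -c "
from h import *
for i in range(4): robot.snapshot('wrist'); print(robot.observe()['torque'].round(3))"
```

```text
33.45 [646.6  92.3 131.9] [ 1.799e+02 -1.000e-01  6.740e+01] F [-0.2 -0.1  7.2] M [0.041 0.296 0.356] op 8.6 g 62.2 q1,6 [ 6. 28.]
[0.081 0.352 0.303]
[-0.008  0.266  0.32 ]
[0.013 0.357 0.334]
[0.074 0.299 0.288]
```

>>> step_arm --deltas '[[[0,0,0],0,0],[[0,0,0],0,0],[[0,0,0],0,0],[[0,0,-25],0,0],[[0,0,-24],0,0]]'

```text
t: 34.07
eef_pos: [0.6454, 0.0921, 0.1784]
tcp_rot: [-179.8, 0.1, 67.4]
wrist_force: [-0.1, -0.2, 0.8]
opening: 0.0429
grasp_force: 0.0
```

```bash
python3 go.py 505.6 43.7 180 58.3
```

```text
34.07 [645.4  92.1 178.4] [-1.798e+02  1.000e-01  6.740e+01] F [-0.1 -0.2  0.8] M [ 0.001 -0.011  0.033] op 42.9 g 0.0 q1,6 [ 6. 28.]
[[-19.7, -22.1, -0.3], np.float64(0.032), 0], [[-20.4, -21.5, -0.3], np.float64(0.032), 0], [[-21.0, -20.8, -0.3], np.float64(0.032), 0], [[-21.7, -20.1, -0.3], np.float64(0.032), 0], [[-22.3, -19.4, -0.3], np.float64(0.032), 0],
```

>>> step_arm --deltas '[[[-19.7,-22.1,0],0.032,0],[[-20.4,-21.5,0],0.032,0],[[-21.0,-20.8,0],0.032,0],[[-21.7,-20.1,0],0.032,0],[[-22.3,-19.4,0],0.032,0]]'

```text
t: 34.48
eef_pos: [0.5049, 0.0435, 0.1789]
tcp_rot: [-180.0, 0.0, 58.2]
wrist_force: [-0.0, 0.8, 0.3]
opening: 0.0431
grasp_force: 0.0
```

>>> step_arm --deltas '[[[0,0,10],0,0],[[0,0,19],0,0],[[0,0,19],0,0],[[0,0,0],0,0.3],[[0,0,0],0,1]]'

```text
t: 34.9
eef_pos: [0.506, 0.0438, 0.1307]
tcp_rot: [-179.9, 0.1, 58.3]
wrist_force: [-0.8, 0.1, 0.6]
opening: 0.0197
grasp_force: 0.0
```

>>> step_arm --deltas '[[[0,0,0],0,1],[[0,0,0],0,1],[[0,0,0.1],0.03,1],[[0,0,0.1],0.03,1],[[0,0,0.1],0.03,1]]'

```text
t: 35.32
eef_pos: [0.5064, 0.044, 0.1318]
tcp_rot: [-180.0, -0.0, 53.1]
wrist_force: [-3.7, 1.5, -1.3]
opening: 0.0086
grasp_force: 60.5
```

```bash
python3 st.py
```

```text
35.32 [506.4  44.  131.8] [-180.    -0.    53.1] F [-3.7  1.5 -1.3] M [0.128 0.621 0.338] op 8.6 g 60.5 q1,6 [ 2. 39.]
```

>>> step_arm --deltas '[[[0,0,0],0.01,1],[[0,0,0],0.01,1],[[0,0,0.1],0.01,1],[[0,0,0],0.01,1],[[0,0,0],0.01,1]]'

```text
t: 35.73
eef_pos: [0.5065, 0.044, 0.1316]
tcp_rot: [180.0, -0.0, 50.2]
wrist_force: [-4.5, 1.9, 3.8]
opening: 0.0089
grasp_force: 61.1
```

```bash
python3 st.py
```

```text
35.73 [506.5  44.  131.6] [180.   -0.   50.2] F [-4.5  1.9  3.8] M [0.227 0.857 0.348] op 8.9 g 61.1 q1,6 [ 2. 42.]
```

>>> step_arm --deltas '[[[0,0,0],0,0],[[0,0,0],0,0],[[0,0,0],0,0],[[0,0,-25],0,0],[[0,0,-24],0,0]]'

```text
t: 36.15
eef_pos: [0.5058, 0.0437, 0.1796]
tcp_rot: [-179.9, 0.1, 50.2]
wrist_force: [0.1, -0.2, 1.0]
opening: 0.0429
grasp_force: 0.0
```

```bash
python3 go.py 551.7 138.3 180 20.5 6
```

```text
36.15 [505.8  43.7 179.6] [-1.799e+02  1.000e-01  5.020e+01] F [ 0.1 -0.2  1. ] M [-0.055 -0.045  0.043] op 42.9 g 0.0 q1,6 [ 2. 42.]
[[17.0, -4.2, -0.1], np.float64(0.087), 0], [[16.6, -5.7, -0.1], np.float64(0.087), 0], [[16.0, -7.1, -0.1], np.float64(0.087), 0], [[15.4, -8.4, -0.1], np.float64(0.087), 0], [[14.6, -9.7, -0.1], np.float64(0.087), 0], [[13.7, -10.9, -0.1], np.float64(0.087), 0],
```

>>> step_arm --deltas '[[[17.0,-4.2,0],0.087,0],[[16.6,-5.7,0],0.087,0],[[16.0,-7.1,0],0.087,0],[[15.4,-8.4,0],0.087,0],[[14.6,-9.7,0],0.087,0]]'

```text
t: 36.57
eef_pos: [0.5452, 0.1234, 0.1801]
tcp_rot: [180.0, -0.0, 25.1]
wrist_force: [0.2, -0.1, -0.0]
opening: 0.0424
grasp_force: 0.0
```

>>> step_arm --deltas '[[[13.7,-10.9,0],0.087,0],[[0,0,9],0,0],[[0,0,19],0,0],[[0,0,19],0,0],[[0,0,0],0,0.3]]'

```text
t: 36.98
eef_pos: [0.5509, 0.1377, 0.1288]
tcp_rot: [-180.0, 0.3, 20.4]
wrist_force: [-2.3, 0.2, -1.4]
opening: 0.0321
grasp_force: 0.0
```

>>> step_arm --deltas '[[[0,0,0],0,1],[[0,0,0],0,1],[[0,0,0],0,1],[[0,0,0.1],0.015,1],[[0,0,0.1],0.015,1]]'

```text
t: 37.4
eef_pos: [0.5524, 0.1385, 0.1336]
tcp_rot: [-180.0, -0.0, 18.6]
wrist_force: [-3.3, 3.5, 0.6]
opening: 0.009
grasp_force: 61.0
```

```bash
python3 st.py
```

```text
37.4 [552.4 138.5 133.6] [-180.    -0.    18.6] F [-3.3  3.5  0.6] M [0.5   0.702 0.378] op 9.0 g 61.0 q1,6 [11. 83.]
```

>>> step_arm --deltas '[[[0,0,0],0.008,1],[[0,0,0],0.008,1],[[0,0,0.1],0.008,1],[[0,0,0],0.008,1],[[0,0,0],0.008,1]]'

```text
t: 37.82
eef_pos: [0.5524, 0.1385, 0.1335]
tcp_rot: [-180.0, -0.0, 16.3]
wrist_force: [-4.7, 3.4, 0.1]
opening: 0.0087
grasp_force: 61.0
```

```bash
python3 st.py
```

```text
37.82 [552.4 138.5 133.5] [-180.    -0.    16.3] F [-4.7  3.4  0.1] M [0.428 0.713 0.37 ] op 8.7 g 61.0 q1,6 [11. 85.]
```

>>> step_arm --deltas '[[[0,0,0],0,0],[[0,0,0],0,0],[[0,0,0],0,0],[[0,0,-25],0,0],[[0,0,-24],0,0]]'

```text
t: 38.23
eef_pos: [0.5519, 0.1381, 0.1814]
tcp_rot: [180.0, 0.1, 16.3]
wrist_force: [-0.1, -0.0, 0.4]
opening: 0.0426
grasp_force: 0.0
```

```bash
python3 go.py 600.9 -3.1 180 106.4 13
```

```text
38.23 [551.9 138.1 181.4] [1.80e+02 1.00e-01 1.63e+01] F [-0.1 -0.   0.4] M [-0.003 -0.009 -0.002] op 42.6 g 0.0 q1,6 [11. 85.]
[[0.6, 11.5, 0.1], np.float64(-0.121), 0], [[-0.8, 11.5, 0.1], np.float64(-0.121), 0], [[-2.2, 11.3, 0.1], np.float64(-0.121), 0], [[-3.5, 10.9, 0.1], np.float64(-0.121), 0], [[-4.8, 10.4, 0.1], np.float64(-0.121), 0], [[-6.1, 9.8, 0.1], np.float64(-0.121), 0], [[-7.2, 9.0, 0.1], np.float64(-0.121), 0], [[-8.2, 8.0, 0.1], np.float64(-0.121), 0], [[-9.1, 7.0, 0.1], np.float64(-0.121), 0], [[-9.9, 5.8, 0.1], np.float64(-0.121), 0], [[-10.5, 4.6, 0.1], np.float64(-0.121), 0], [[-11.0, 3.3, 0.1], np.float64(-0.121), 0], [[-11.3, 1.9, 0.1], np.float64(-0.121), 0],
```

>>> step_arm --deltas '[[[0.6,11.5,0],-0.121,0],[[-0.8,11.5,0],-0.121,0],[[-2.2,11.3,0],-0.121,0],[[-3.5,10.9,0],-0.121,0],[[-4.8,10.4,0],-0.121,0]]'

```text
t: 38.65
eef_pos: [0.5717, 0.0834, 0.182]
tcp_rot: [180.0, -0.0, 51.3]
wrist_force: [-0.2, 0.4, 0.8]
opening: 0.0432
grasp_force: 0.0
```

>>> step_arm --deltas '[[[-6.1,9.8,0],-0.121,0],[[-7.2,9.0,0],-0.121,0],[[-8.2,8.0,0],-0.121,0],[[-9.1,7.0,0],-0.121,0],[[-9.9,5.8,0],-0.121,0]]'

```text
t: 39.07
eef_pos: [0.5905, 0.029, 0.1819]
tcp_rot: [180.0, 0.0, 86.0]
wrist_force: [-0.5, 0.8, 0.3]
opening: 0.0432
grasp_force: 0.0
```

>>> step_arm --deltas '[[[-10.5,4.6,0],-0.121,0],[[-11.0,3.3,0],-0.121,0],[[-11.3,1.9,0],-0.121,0],[[0,0,11],0,0],[[0,0,19],0,0]]'

```text
t: 39.48
eef_pos: [0.6025, -0.0032, 0.1528]
tcp_rot: [179.8, 0.1, 106.2]
wrist_force: [1.8, -0.0, -0.8]
opening: 0.043
grasp_force: 0.0
```

>>> step_arm --deltas '[[[0,0,19],0,0],[[0,0,0],0,0.3],[[0,0,0],0,1],[[0,0,0],0,1],[[0,0,0],0,1]]'

```text
t: 39.9
eef_pos: [0.6011, -0.0026, 0.1333]
tcp_rot: [-179.9, 0.0, 106.4]
wrist_force: [-6.1, -1.3, -2.3]
opening: 0.0088
grasp_force: 60.4
```

>>> step_arm --deltas '[[[0,0,0],0.008,1],[[0,0,0],0.008,1],[[0,0,0.1],0.008,1],[[0,0,0],0.008,1],[[0,0,0],0.008,1]]'

```text
t: 40.32
eef_pos: [0.6011, -0.0026, 0.1332]
tcp_rot: [-180.0, 0.0, 104.1]
wrist_force: [-6.8, -1.8, -2.6]
opening: 0.0088
grasp_force: 60.5
```

```bash
python3 st.py
```

```text
40.32 [601.1  -2.6 133.2] [-180.     0.   104.1] F [-6.8 -1.8 -2.6] M [-0.142  1.054  0.357] op 8.8 g 60.5 q1,6 [ -3. -17.]
```

>>> step_arm --deltas '[[[0,0,0],0,0],[[0,0,0],0,0],[[0,0,0],0,0],[[0,0,-25],0,0],[[0,0,-24],0,0]]'

```text
t: 40.73
eef_pos: [0.6011, -0.0026, 0.1815]
tcp_rot: [-179.9, -0.0, 104.1]
wrist_force: [1.3, -0.1, 1.3]
opening: 0.0426
grasp_force: 0.0
```

```bash
python3 go.py 646.6 92.3 180 67.4 6
```

```text
40.73 [601.1  -2.6 181.5] [-179.9   -0.   104.1] F [ 1.3 -0.1  1.3] M [-0.04  -0.062 -0.014] op 42.6 g 0.0 q1,6 [ -3. -17.]
[[13.5, 11.2, 0.3], np.float64(0.107), 0], [[14.6, 9.7, 0.3], np.float64(0.107), 0], [[15.6, 8.1, 0.3], np.float64(0.107), 0], [[16.3, 6.4, 0.3], np.float64(0.107), 0], [[16.9, 4.6, 0.3], np.float64(0.107), 0], [[17.3, 2.8, 0.3], np.float64(0.107), 0],
```

>>> step_arm --deltas '[[[13.5,11.2,0],0.107,0],[[14.6,9.7,0],0.107,0],[[15.6,8.1,0],0.107,0],[[16.3,6.4,0],0.107,0],[[16.9,4.6,0],0.107,0]]'

```text
t: 41.15
eef_pos: [0.6399, 0.0772, 0.1821]
tcp_rot: [179.9, -0.0, 73.2]
wrist_force: [-0.6, -0.1, -0.0]
opening: 0.0426
grasp_force: 0.0
```

>>> step_arm --deltas '[[[17.3,2.8,0],0.107,0],[[0,0,10],0,0],[[0,0,19],0,0],[[0,0,19],0,0],[[0,0,0],0,0.3]]'

```text
t: 41.57
eef_pos: [0.6455, 0.0918, 0.1294]
tcp_rot: [-179.8, 0.1, 67.5]
wrist_force: [-0.2, 0.6, -1.0]
opening: 0.0318
grasp_force: 0.0
```

>>> step_arm --deltas '[[[0,0,0],0,1],[[0,0,0],0,1],[[0,0,0],0,1],[[0,0,0],0,1],[[0,0,0],0,1]]'

```text
t: 41.98
eef_pos: [0.6469, 0.0921, 0.1345]
tcp_rot: [180.0, -0.0, 67.4]
wrist_force: [-5.4, -0.0, -0.6]
opening: 0.0087
grasp_force: 60.7
```

>>> step_arm --deltas '[[[0,0,0],0.008,1],[[0,0,0],0.008,1],[[0,0,0.1],0.008,1],[[0,0,0],0.008,1],[[0,0,0],0.008,1]]'

```text
t: 42.4
eef_pos: [0.6469, 0.0921, 0.1344]
tcp_rot: [180.0, -0.0, 65.1]
wrist_force: [-6.0, -0.2, -0.1]
opening: 0.0089
grasp_force: 60.9
```

```bash
python3 st.py
```

```text
42.4 [646.9  92.1 134.4] [180.   -0.   65.1] F [-6.  -0.2 -0.1] M [-0.048  0.963  0.412] op 8.9 g 60.9 q1,6 [ 6. 31.]
```

>>> step_arm --deltas '[[[0,0,0],0,0],[[0,0,0],0,0],[[0,0,0],0,0],[[0,0,-25],0,0],[[0,0,-24],0,0]]'

```text
t: 42.82
eef_pos: [0.6466, 0.092, 0.1821]
tcp_rot: [-179.9, 0.1, 65.1]
wrist_force: [0.8, 0.8, 0.2]
opening: 0.0429
grasp_force: 0.0
```

```bash
python3 go.py 506 43.9 180 50.2
```

```text
42.82 [646.6  92.  182.1] [-1.799e+02  1.000e-01  6.510e+01] F [0.8 0.8 0.2] M [ 0.025 -0.002  0.053] op 42.9 g 0.0 q1,6 [ 6. 31.]
[[-20.6, -21.4, 0.4], np.float64(0.052), 0], [[-21.7, -20.3, 0.4], np.float64(0.052), 0], [[-22.7, -19.2, 0.4], np.float64(0.052), 0], [[-23.7, -18.0, 0.4], np.float64(0.052), 0], [[-24.6, -16.7, 0.4], np.float64(0.052), 0],
```

>>> step_arm --deltas '[[[-20.6,-21.4,0],0.052,0],[[-21.7,-20.3,0],0.052,0],[[-22.7,-19.2,0],0.052,0],[[-23.7,-18.0,0],0.052,0],[[-24.6,-16.7,0],0.052,0]]'

```text
t: 43.23
eef_pos: [0.5053, 0.0435, 0.1826]
tcp_rot: [180.0, -0.0, 50.0]
wrist_force: [0.8, -1.2, 0.9]
opening: 0.0424
grasp_force: 0.0
```

>>> step_arm --deltas '[[[0,0,12],0,0],[[0,0,19],0,0],[[0,0,19],0,0],[[0,0,0],0,0.3],[[0,0,0],0,1]]'

```text
t: 43.65
eef_pos: [0.5064, 0.0439, 0.1322]
tcp_rot: [-180.0, 0.0, 50.2]
wrist_force: [0.0, -0.6, 0.4]
opening: 0.0193
grasp_force: 0.0
```

>>> step_arm --deltas '[[[0,0,0],0,1],[[0,0,0],0,1],[[0,0,0],0.012,1],[[0,0,0.1],0.012,1],[[0,0,0],0.012,1]]'

```text
t: 44.07
eef_pos: [0.5067, 0.0441, 0.1332]
tcp_rot: [180.0, -0.0, 48.1]
wrist_force: [-4.8, 2.1, 3.6]
opening: 0.0087
grasp_force: 61.0
```

```bash
python3 st.py
```

```text
44.07 [506.7  44.1 133.2] [180.   -0.   48.1] F [-4.8  2.1  3.6] M [0.434 0.791 0.363] op 8.7 g 61.0 q1,6 [ 2. 44.]
```

>>> step_arm --deltas '[[[0,0,0],0.01,1],[[0,0,0],0.01,1],[[0,0,0.1],0.01,1],[[0,0,0],0.01,1],[[0,0,0],0.01,1]]'

```text
t: 44.48
eef_pos: [0.5067, 0.044, 0.133]
tcp_rot: [180.0, -0.1, 45.2]
wrist_force: [-3.8, 2.5, 5.8]
opening: 0.0089
grasp_force: 61.3
```

```bash
python3 st.py
```

```text
44.48 [506.7  44.  133. ] [ 1.80e+02 -1.00e-01  4.52e+01] F [-3.8  2.5  5.8] M [0.392 0.669 0.412] op 8.9 g 61.3 q1,6 [ 2. 47.]
```

>>> step_arm --deltas '[[[0,0,0],0,0],[[0,0,0],0,0],[[0,0,0],0,0],[[0,0,-35],0,0],[[0,0,-35],0,0]]'

```text
t: 44.9
eef_pos: [0.5055, 0.0437, 0.2013]
tcp_rot: [-179.9, 0.2, 45.2]
wrist_force: [0.2, 0.9, 0.4]
opening: 0.0427
grasp_force: 0.0
```

>>> step_arm --deltas '[[[0,35,-30],0,0],[[0,35,0],0,0],[[0,0,0],0,0],[[0,0,0],0,0],[[0,0,0],0,0]]'

```text
t: 45.32
eef_pos: [0.5534, -0.003, 0.2285]
tcp_rot: [-179.9, 0.0, 45.2]
wrist_force: [-0.6, 0.8, 0.6]
opening: 0.0427
grasp_force: 0.0
```

```bash
python3 meas.py w6
```

```text
[332.  20.] c 640.5 79.5 size 20.0 10.1 ang 65.9 z 0.1561
[117.  71.] c 550.4 136.7 size 45.9 10.5 ang 18.5 z 0.157
[388. 204.] c 600.2 -3.5 size 45.3 10.1 ang 105.1 z 0.1565
[205. 264.] c 504.9 42.2 size 45.6 10.3 ang 46.3 z 0.1562
lid n 24310 z 101.09 mm at nuts A,C,B,D: [101.11, 101.06, 101.24, 100.94]
45.3167 [ 0.55342974 -0.00301829  0.22852117] [-1.79947215e+02  4.16055634e-02  4.52186276e+01] [-3.  -8.5 97.8  0.  90.7 41.8] [-0.02  -0.014  0.009]
```

View pics/w6.png

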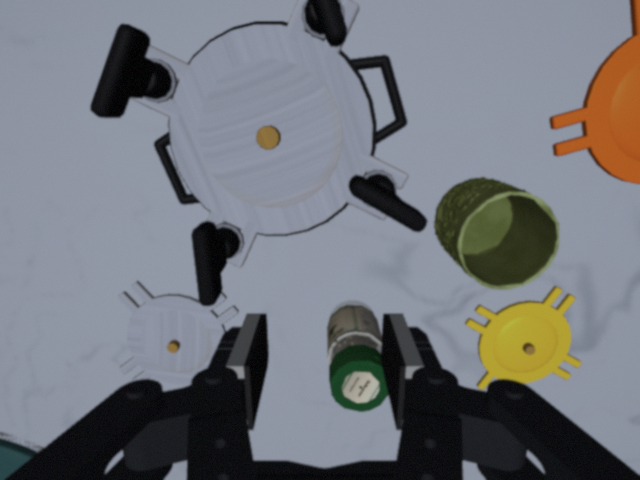

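The lid around (268,137) lies level and seated, within 0.3 mm across the four nuts. The beaker and jar look undisturbed, and the gripper is clear of everything, so I'm handing in.

```bash
python3 -c "
from rig import robot
print(robot.job_done())"
```

```text
the job is handed in; nothing more can be done
None
```

I tightened all four wing nuts crosswise, at most 0.9 rad (about a seventh of a turn) per visit, until each firmed up at roughly 0.36–0.41 N m (about 30 N); the lid is seated level to within 0.3 mm, and I handed the job in at about 45 s, with no verdict returned.

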